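Fetch the glasses case from behind the chess game

TASK

The wooden glasses case lies hemmed in behind the black king, queen and bishop of a chess game in progress. First stand all three of those black pieces in the green felt-lined tray, then fetch the case and lay it right way up, centred and lengthwise on the grey felt mat, and only after that stand each of the three pieces back upright on the very spot it came from. Do not tip any of these three pieces over, and leave all the other chess pieces and the glass cube where they stand.

Things in the scene. Friction and masses are not known exactly. Their poses are not given: they have to be found in the camera images.
- black_king: Near-black wooden chess king, 93 mm tall, round foot 36 mm across; origin at the centre of its underside. Head 24 mm across with upright sides 66 to 77 mm above the foot, pale cross on top. 55 g. King, queen and bishop stand side by side in any order on the far row of a 2 mm thick chess mat, 48 mm apart, the row parallel to the case's length.
- black_queen: Near-black wooden chess queen, 86 mm tall, on a round foot 36 mm across; origin at the centre of its underside. Crown with upright sides 24 mm across from 64 to 77 mm above the foot, ringed with pale beads, a pale ball in the middle. About 50 g.
- black_bishop: Near-black wooden chess bishop, 82 mm tall, on a round foot 36 mm across; origin at the centre of its underside. Head with upright sides 21 mm across from 56 to 67 mm above the foot, tapering above to a small dark ball, a pale slit in one side. About 40 g.
- glasses_case: Closed hinged case of red-brown wood, 160 mm long (its y axis), 60 mm wide (x axis), 36 mm high, lying on the cork 12 to 24 mm behind the three pieces' feet. Origin at the centre of its underside. Brass clasp on the -x side, hinges on the +x side. 160 g. The lid stays shut.
- felt_tray: Shallow wooden tray fixed to the cabinet, to one side of the chess mat, 210 mm (its x axis) by 130 mm (its y axis), green felt floor 4 mm above the cork, inner floor 198 x 118 mm, dark rim 10 mm high. Origin under its centre, at the level of the cork.
- felt_mat: Grey felt mat fixed to the cabinet, on the other side of the chess mat, 190 mm long (its y axis), 110 mm wide (its x axis), 3 mm thick. Origin under its centre, at the level of the cork. The case belongs on its middle, the case's y axis along the mat's y axis, either way round.
- white_king: Pale wooden chess king with a dark cross, 93 mm tall, on the chess mat; origin at the centre of its underside. Leave it alone.
- white_rook: Pale wooden chess rook with a notched crown, 57 mm tall, 26 mm across the crown, on the chess mat; origin at the centre of its underside. Leave it alone.
- black_pawn: Near-black pawn, 49 mm tall, the one nearest the three black pieces, on the chess mat; origin at the centre of its underside. Leave it alone. (The other pawns, nearer the robot, are fixed.)
- glass_cube: Clear glass cube, 50 mm, on the cork beyond one end of the glasses case (a tea glass 100 mm tall stands beyond the other end); origin at the centre of its underside. Leave it alone.

How it is judged:
By the outcome, as a careful person would: the job done as asked, in the order asked, and still so for the second after the job is handed in, with the robot touching nothing.
It also fails if it takes over 144 s, if anything falls off the work surface, if the arm or the gripper's body presses on something with over 40 N, if the wrist force passes 120 N, or if a joint passes its speed limit or range.

ROBOT

A 6-joint arm with a two-finger parallel gripper is mounted at the origin on the work surface. World frame = base frame: x ahead of the robot, y to its left, z up, the work surface at z = 0. Lengths are in m, angles in degrees, forces in N, time in s.
With the tool pointing down it reaches from about 0.35 to 0.925 m from the base axis. Payload 6.4 kg.
Tool frame: the origin (TCP) lies midway between the tips of the shut fingers; the grasp point (between the pads) lies 19 mm behind it; z points along the fingers, y is the direction in which the jaws open and shut (so a half turn about z gives the same grasp; the last joint's range is limited). The gripper opens to 94 mm and grips with 3 to 60 N. Pads are 16 mm wide; open, the fingers measure 119 mm over their backs; the gripper's body (75 mm by 177 mm) begins 78 mm behind the grasp point.
Start: joints at [-83.715, 14.043, 89.255, -0, 76.702, -9.975], TCP at [0.182, -0.624, 0.205] pointing down, gripper open.
Joint ranges: [-179.41, 179.41], [-58.25, 129.5], [7.25, 145.43], [-54.29, 234.29], [11.92, 165.04], [-157.13, 157.13]. Speed limits (degrees/s): [147.25, 147.25, 180, 180, 180, 180].

INTERFACE

Orientations are given as [roll, pitch, yaw] about the fixed x, y, z axes, in that order (R = Rz(yaw) Ry(pitch) Rx(roll)).
In Python, from bench import robot gives the robot as it stands.
- The arm moves only by the shell command python3 -m crank 'ROWS' [OPENING] [FORCE]. ROWS is JSON, a list of rows, each an object of numbers: "tx", "ty", "tz": the shift along the world's x, y, z in mm; "ax", "ay", "az": the turn, a rotation vector about the world's x, y, z in rad. A call has 1 to 8 rows; each row is the pose to reach, as a shift and turn from the pose commanded when the call began; what a row does not reach only later rows make up. A row lasts 1/12 s, in which the tool goes at most 41.7 mm and 7.16 degrees, less where a joint would pass 70% of its speed; a pose out of reach is approached as far as the arm can. A call with a gripper value outside its range is refused whole. OPENING is the finger opening in mm, from 0 to 94, set as the call begins (- or left out, the last holds). The fingers move at their own pace and stop on an object; FORCE is the grip in N (left out, the last holds). Time passes only in rows, so rows that repeat a pose let the fingers close. It gives the time, the measured TCP pose, the force and the opening at its end, in the units of the state.
- robot.read_state(): the state, without advancing time (a new reading comes with each control period).
- robot.get_image(name): name is "scene" or "top" or "wrist"; returns a dict with "frame" (480x640x3 uint8, blue, green, red), "camera_matrix" (3x3 intrinsics, pixels), "D" ([k1, k2, p1, p2, k3] as OpenCV has them; the pictures are not rectified), "rvec" (rotation vector, rad) and "tvec" (3), from world to camera coordinates, as OpenCV has them. Camera axes: x right, y down, z forward; pixel columns grow to the right and rows downward; lengths in m; the calibration is good to about 2 mm. A picture is of the moment at which its call begins. There is no depth.
- robot.job_done(): hands the job in, once; it reports no verdict.
The state is a dict: "clock": time; "qpos": joint angles; "qd": joint speeds; "effort": joint torques, N m; "position": TCP position; "orientation": TCP orientation; "contact_force": force on the tool from outside, world axes, zero at the start; "moment": the same for the moment, N m; "finger_gap": opening from 0.0 (shut) to 1.0 (fully open).
Only numpy, scipy, OpenCV 4.12 (cv2) and the standard library are available. Lean on these libraries where they do the work, as an engineer would, in place of code of your own. Each camera call takes 0.05 s, during which the arm holds its last target. There are 200 camera calls.

## Working session

There is one attempt and no reset: what is moved stays moved. The work goes in short steps, Python scripts to look and compute and a shell command to move; the robot and the scene stay as the last step left them, time stands still between calls to the robot, and variables do not carry over. Pictures are saved under pics/ and viewed, about 12 in all and at most 16, crops included, and the job is handed in when it is done.

```bash
mkdir -p pics; ls; cat > h.py <<'E'
import numpy as np,cv2,sys
from bench import robot
def ray(im,uv):
    R=cv2.Rodrigues(np.array(im["rvec"],float))[0];t=np.array(im["tvec"],float).reshape(3)
    p=cv2.undistortPoints(np.array([[uv]],float),np.array(im["camera_matrix"]),np.array(im["D"]))[0,0]
    return -R.T@t, R.T@np.array([p[0],p[1],1])
def atz(im,uv,z):
    c,d=ray(im,uv); return (c+d*(z-c[2])/d[2])[:2]
def proj(im,P):
    return cv2.projectPoints(np.array(P,float).reshape(-1,1,3),np.array(im["rvec"],float),np.array(im["tvec"],float),np.array(im["camera_matrix"]),np.array(im["D"]))[0].reshape(-1,2)
E
python3 - <<'E'
from h import *
import pickle
for n in("scene","top"):
    im=robot.get_image(n);cv2.imwrite(f"pics/{n}0.png",im["frame"]);pickle.dump(im,open(f"{n}0.pkl","wb"))
    c,d=ray(im,(320,240));print(n,c,d)
print(robot.read_state())
E
```

```text
pics
scene [ 0.81794451 -0.51490247  0.80513219] [-0.34109516  0.53479036 -0.77334248]
top [ 0.40991861 -0.00787916  0.91284135] [ 0.11178918 -0.00824828 -0.99370331]
{'clock': 0.1, 'qpos': array([-8.37133934e+01,  1.40790539e+01,  8.93149034e+01,  9.36929436e-04,
        7.67030623e+01, -9.97500107e+00]), 'qd': array([ 0.05062041, -0.10908276, -0.23203776,  0.03019165, -0.03546518,
       -0.06827233]), 'effort': array([-3.55900711e-04, -4.16912341e+01, -3.15525985e+01,  6.87226024e-02,
        3.10065178e-02, -4.85607552e-05]), 'position': array([ 0.1819692 , -0.62346361,  0.2044958 ]), 'orientation': array([-1.79904605e+02, -1.77032480e-02,  1.62613766e+01]), 'contact_force': array([ 0.91754225, -0.35415401,  0.42855698]), 'moment': array([ 0.00975539, -0.01077728,  0.02601167]), 'finger_gap': 0.9988029429941255}
```

View pics/scene0.png

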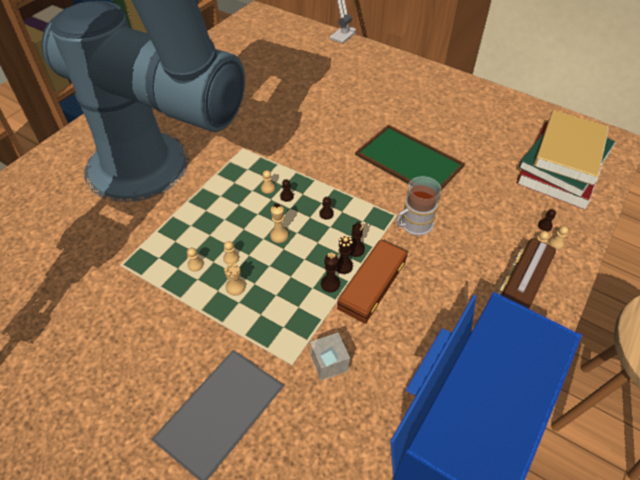

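View pics/top0.png

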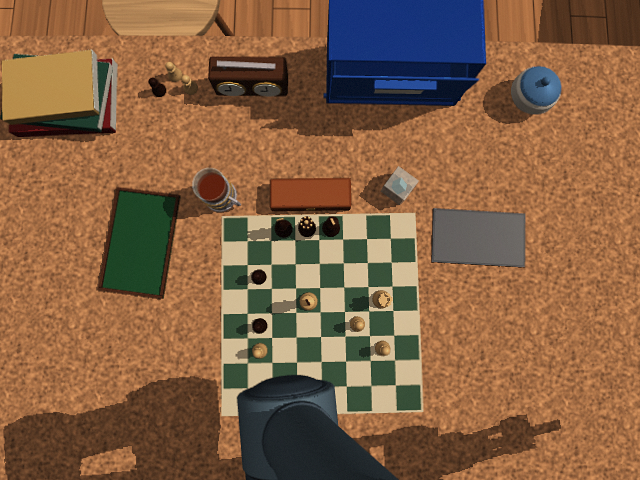

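Scene: pieces at about (330,270), (345,253), (358,238); case at (373,280), mat at (218,412), tray at (410,158). Top: pieces at (283,228), (307,227), (331,227), case 270–351 × 178–211. Enlarging next.

```bash
python3 - <<'E'
import cv2
a=cv2.imread("pics/top0.png")[165:245,260:360];b=cv2.imread("pics/scene0.png")[205:325,310:420]
cv2.imwrite("pics/c1.png",cv2.resize(a,None,fx=8,fy=8,interpolation=2)[:600])
cv2.imwrite("pics/c2.png",cv2.resize(b,None,fx=5,fy=5,interpolation=2))
E
```

```text
(no output)
```

View pics/c1.png

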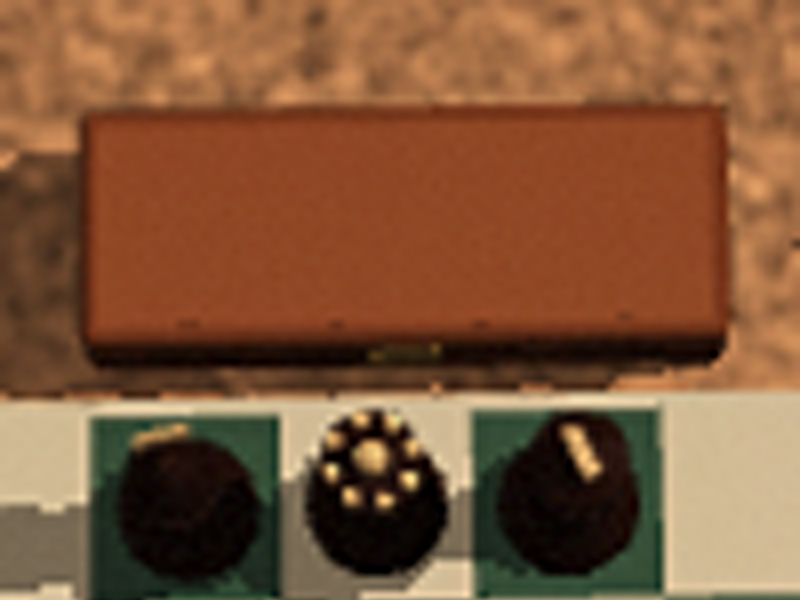

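View pics/c2.png

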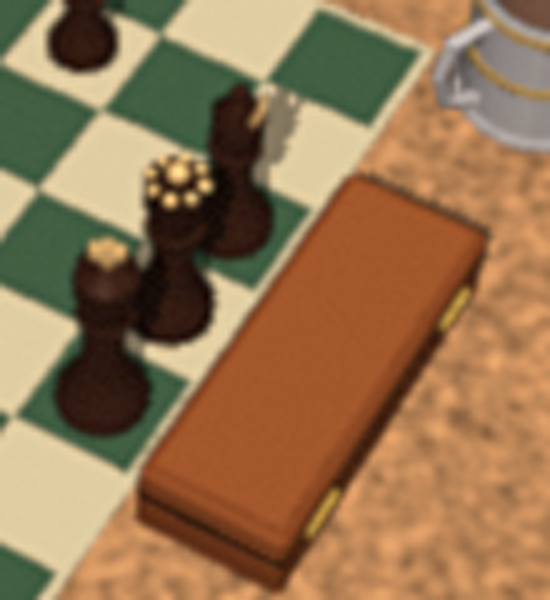

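Order from +y (image left): bishop, queen, king; clasp on the near side. Now the numbers.

```bash
python3 - <<'E'
from h import *
import pickle
T=pickle.load(open("top0.pkl","rb"));S=pickle.load(open("scene0.pkl","rb"))
a=lambda u,v:((u+.5)/8-.5+260,(v+.5)/8-.5+165)
b=lambda u,v:((u+.5)/5-.5+310,(v+.5)/5-.5+205)
np.set_printoptions(precision=4,suppress=True)
for n,c in dict(bish=(189,507),queen=(377,504),king=(568,504)).items(): print(n,"foot top",atz(T,a(*c),.006))
for n,c in dict(bish=(236,222),queen=(174,308),king=(103,395)).items(): print(n,"foot scene",atz(S,b(*c),.006))
print("queen ball",atz(T,a(372,455),.084),atz(S,b(177,173),.084))
print("king cross",atz(T,a(580,450),.088),atz(S,b(106,250),.088))
print("bishop tip scene",atz(S,b(239,92),.081))
C=[atz(T,a(*c),.036) for c in((85,115),(722,107),(725,330),(88,337))];print("case top",C,np.mean(C,0))
C2=[atz(S,b(*c),.036) for c in((358,178),(487,236),(275,550),(140,470))];print("case scene",C2,np.mean(C2,0))
for n,L,z in(("tray",((118,189),(180,196),(161,297),(99,291)),.010),("mat",((433,209),(525,213),(525,267),(432,262)),.003)):
    P=np.array([atz(T,c,z) for c in L]);print(n,P,P.mean(0))
for n,L,z in(("traySc",((391,127),(464,164),(434,189),(357,153)),.010),("matSc",((234,351),(284,386),(203,478),(153,438)),.003)):
    P=np.array([atz(S,c,z) for c in L]);print(n,P,P.mean(0))
print("squares near row",[atz(T,a(*c),.002) for c in((91,417),(280,415),(472,410),(661,410))])
print("glass",atz(T,(211,183),.1),atz(T,(215,195),.0),"cube",atz(T,(401,180),.05))
E
```

```text
bish foot top [0.5352 0.0586]
queen foot top [0.5366 0.0116]
king foot top [ 0.5373 -0.0362]
bish foot scene [0.537  0.0581]
queen foot scene [0.5386 0.0096]
king foot scene [ 0.5376 -0.0386]
queen ball [0.537  0.0112] [0.5357 0.0097]
king cross [ 0.5383 -0.0363] [ 0.5348 -0.0359]
bishop tip scene [0.5335 0.0569]
case top [array([0.6276, 0.0841]), array([ 0.632, -0.072]), array([ 0.5764, -0.0731]), array([0.5724, 0.0819])] [0.6021 0.0052]
case scene [array([0.5752, 0.0802]), array([0.6287, 0.0823]), array([ 0.6309, -0.0782]), array([ 0.5756, -0.076 ])] [0.6026 0.0021]
tray [[0.6094 0.3946]
 [0.5966 0.2676]
 [0.3942 0.2957]
 [0.4038 0.4198]] [0.501  0.3444]
mat [[ 0.5788 -0.2437]
 [ 0.5737 -0.4327]
 [ 0.4636 -0.4287]
 [ 0.4712 -0.2401]] [ 0.5218 -0.3363]
traySc [[0.4186 0.4167]
 [0.6146 0.394 ]
 [0.5925 0.2855]
 [0.3985 0.2927]] [0.5061 0.3472]
matSc [[ 0.4753 -0.2424]
 [ 0.5819 -0.2471]
 [ 0.5666 -0.4294]
 [ 0.4647 -0.427 ]] [ 0.5221 -0.3365]
squares near row [array([0.5583, 0.0841]), array([0.5595, 0.0365]), array([ 0.5615, -0.0119]), array([ 0.5622, -0.0596])]
glass [0.6027 0.1848] [0.6016 0.1993] cube [ 0.626  -0.1702]
```

```bash
python3 -m crank '[{"tx":10,"ty":16,"az":0.04},{"tx":26,"ty":44,"az":0.1},{"tx":46,"ty":76,"az":0.17},{"tx":66,"ty":110,"az":0.24},{"tx":86,"ty":142,"az":0.31},{"tx":106,"ty":174,"az":0.38},{"tx":120,"ty":198,"az":0.43},{"tx":126,"ty":208,"az":0.46}]' 94 10
python3 -m crank '[{"tx":10,"ty":16,"az":0.04},{"tx":26,"ty":44,"az":0.1},{"tx":46,"ty":76,"az":0.17},{"tx":66,"ty":110,"az":0.24},{"tx":86,"ty":142,"az":0.31},{"tx":106,"ty":174,"az":0.38},{"tx":120,"ty":198,"az":0.43},{"tx":126,"ty":208,"az":0.46}]'
python3 -m crank '[{"tx":10,"ty":16,"az":0.04},{"tx":26,"ty":44,"az":0.1},{"tx":46,"ty":76,"az":0.17},{"tx":66,"ty":110,"az":0.24},{"tx":86,"ty":142,"az":0.31},{"tx":100,"ty":164,"az":0.37},{"tx":104,"ty":170,"az":0.39},{"tx":104,"ty":170,"az":0.39}]' 50
python3 - <<'E'
from h import *
import pickle
im=robot.get_image("wrist");cv2.imwrite("pics/w0.png",im["frame"]);pickle.dump(im,open("w0.pkl","wb"))
s=robot.read_state();print(s["position"],s["orientation"],s["clock"],s["contact_force"],ray(im,(320,240)))
for n,p in dict(bish=(.5357,.0585,.002),queen=(.5368,.0108,.085),queenf=(.5368,.0108,.002),king=(.5377,-.037,.09),kf=(.5377,-.037,.002)).items(): print(n,proj(im,p))
E
```

```text
[ 0.1819563  -0.62354573  0.20461123] [-1.79917518e+02 -1.33337957e-02  1.62605155e+01] 0.15 [ 0.09941295 -0.59928321 -0.41524761] (array([ 0.25493611, -0.60329876,  0.38361591]), array([-0.24665374, -0.08291256, -0.96563198]))
bish [[-775.27798264 -816.65437546]]
queen [[-1280.31637956 -1340.77771204]]
queenf [[-656.13108607 -763.57116249]]
king [[-1119.53575989 -1281.28714908]]
kf [[-543.99745906 -713.53464915]]invalid input
invalid input
invalid input
```

View pics/w0.png

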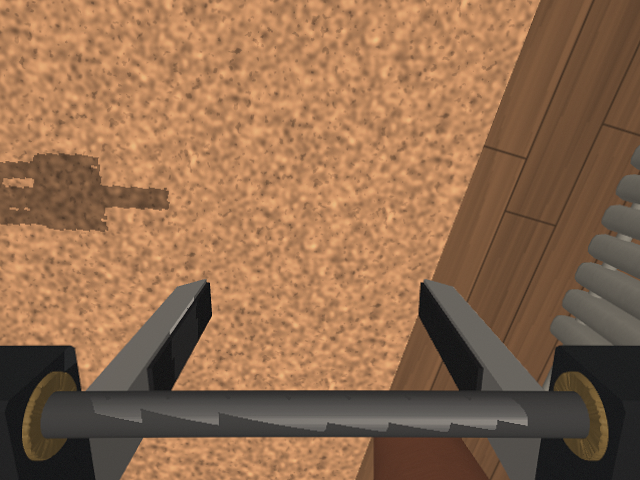

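The rows were refused and nothing moved; the wrist picture shows only the open fingers over bare cork. Probably every row needs all six keys.

```bash
python3 -m crank '[{"tx":10,"ty":16,"tz":0,"ax":0,"ay":0,"az":0.04},{"tx":26,"ty":44,"tz":0,"ax":0,"ay":0,"az":0.1},{"tx":46,"ty":76,"tz":0,"ax":0,"ay":0,"az":0.17},{"tx":66,"ty":110,"tz":0,"ax":0,"ay":0,"az":0.24},{"tx":86,"ty":142,"tz":0,"ax":0,"ay":0,"az":0.31},{"tx":106,"ty":174,"tz":0,"ax":0,"ay":0,"az":0.38},{"tx":120,"ty":198,"tz":0,"ax":0,"ay":0,"az":0.43},{"tx":126,"ty":208,"tz":0,"ax":0,"ay":0,"az":0.46}]' 94 10
```

```text
clock: 0.82
position: [0.3093, -0.413, 0.2051]
orientation: [-180.0, -0.0, 42.9]
contact_force: [-0.3, -0.0, 0.0]
finger_gap: 1.003
```

```bash
python3 -m crank '[{"tx":10,"ty":16,"tz":0,"ax":0,"ay":0,"az":0.04},{"tx":26,"ty":44,"tz":0,"ax":0,"ay":0,"az":0.1},{"tx":46,"ty":76,"tz":0,"ax":0,"ay":0,"az":0.17},{"tx":66,"ty":110,"tz":0,"ax":0,"ay":0,"az":0.24},{"tx":86,"ty":142,"tz":0,"ax":0,"ay":0,"az":0.31},{"tx":106,"ty":174,"tz":0,"ax":0,"ay":0,"az":0.38},{"tx":120,"ty":198,"tz":0,"ax":0,"ay":0,"az":0.43},{"tx":126,"ty":208,"tz":0,"ax":0,"ay":0,"az":0.46}]'
python3 -m crank '[{"tx":10,"ty":16,"tz":0,"ax":0,"ay":0,"az":0.04},{"tx":26,"ty":44,"tz":0,"ax":0,"ay":0,"az":0.1},{"tx":46,"ty":76,"tz":0,"ax":0,"ay":0,"az":0.17},{"tx":66,"ty":110,"tz":0,"ax":0,"ay":0,"az":0.24},{"tx":86,"ty":142,"tz":0,"ax":0,"ay":0,"az":0.31},{"tx":100,"ty":164,"tz":0,"ax":0,"ay":0,"az":0.37},{"tx":104,"ty":170,"tz":0,"ax":0,"ay":0,"az":0.39},{"tx":104,"ty":170,"tz":0,"ax":0,"ay":0,"az":0.39}]' 50
python3 - <<'E'
from h import *
import pickle
im=robot.get_image("wrist");cv2.imwrite("pics/w1.png",im["frame"]);pickle.dump(im,open("w1.pkl","wb"))
s=robot.read_state();print(s["position"],s["orientation"],s["clock"],s["contact_force"],ray(im,(320,240)))
for n,p in dict(bish=(.5357,.0585,.002),queen=(.5368,.0108,.085),queenf=(.5368,.0108,.002),king=(.5377,-.037,.09),kf=(.5377,-.037,.002)).items(): print(n,proj(im,p))
E
```

```text
clock: 1.48
position: [0.4351, -0.206, 0.2054]
orientation: [180.0, -0.0, 69.2]
contact_force: [-0.3, -0.2, -0.6]
finger_gap: 1.003
clock: 2.15
position: [0.5386, -0.0378, 0.2051]
orientation: [-180.0, 0.0, 91.4]
contact_force: [0.4, -0.1, -0.2]
finger_gap: 0.537
[ 0.53800432 -0.03879306  0.20511277] [-1.79949909e+02  3.33097440e-02  9.12823656e+01] 2.2 [ 0.58243734 -0.18191248 -0.54474649] (array([0.5371772 , 0.03712516, 0.38423914]), array([ 0.01768214, -0.25940104, -0.96568945]))
bish [[314.12839485  99.04821147]]
queen [[313.73927143 164.53851828]]
queenf [[314.05781802 156.15124969]]
king [[313.35943917 233.17052528]]
kf [[313.76938492 209.5684815 ]]
```

View pics/w1.png

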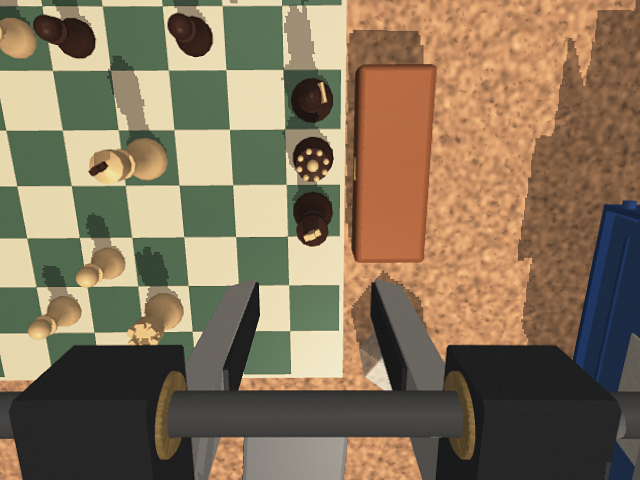

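Wrist view: king head at (312,234), queen (313,165), bishop foot (312,100), all within ~1 px of predictions; case at 354–436 × 66–262. Descending on the king.

```bash
python3 -m crank '[{"tx":-1,"ty":0.5,"tz":-15,"ax":0,"ay":0,"az":0},{"tx":-1,"ty":0.5,"tz":-45,"ax":0,"ay":0,"az":0},{"tx":-1,"ty":0.5,"tz":-75,"ax":0,"ay":0,"az":0},{"tx":-1,"ty":0.5,"tz":-105,"ax":0,"ay":0,"az":0},{"tx":-1,"ty":0.5,"tz":-130,"ax":0,"ay":0,"az":0},{"tx":-1,"ty":0.5,"tz":-145,"ax":0,"ay":0,"az":0},{"tx":-1,"ty":0.5,"tz":-150.5,"ax":0,"ay":0,"az":0},{"tx":-1,"ty":0.5,"tz":-150.5,"ax":0,"ay":0,"az":0}]'
python3 -m crank '[{"tx":0,"ty":0,"tz":0,"ax":0,"ay":0,"az":0},{"tx":0,"ty":0,"tz":0,"ax":0,"ay":0,"az":0},{"tx":0,"ty":0,"tz":0,"ax":0,"ay":0,"az":0},{"tx":0,"ty":0,"tz":0,"ax":0,"ay":0,"az":0},{"tx":0,"ty":0,"tz":0,"ax":0,"ay":0,"az":0},{"tx":0,"ty":0,"tz":0,"ax":0,"ay":0,"az":0},{"tx":0,"ty":0,"tz":0,"ax":0,"ay":0,"az":0},{"tx":0,"ty":0,"tz":0,"ax":0,"ay":0,"az":0}]' 0 10
```

```text
clock: 2.87
position: [0.5355, -0.0389, 0.0536]
orientation: [-179.8, -0.0, 91.2]
contact_force: [0.1, -0.9, 0.2]
finger_gap: 0.53
clock: 3.53
position: [0.5376, -0.0377, 0.0559]
orientation: [179.9, 0.0, 91.3]
contact_force: [-1.6, 0.9, 6.2]
finger_gap: 0.251
```

```bash
python3 -m crank '[{"tx":0,"ty":0,"tz":5,"ax":0,"ay":0,"az":0},{"tx":0,"ty":0,"tz":20,"ax":0,"ay":0,"az":0},{"tx":0,"ty":0,"tz":42,"ax":0,"ay":0,"az":0},{"tx":0,"ty":0,"tz":64,"ax":0,"ay":0,"az":0},{"tx":0,"ty":0,"tz":86,"ax":0,"ay":0,"az":0},{"tx":0,"ty":0,"tz":106,"ax":0,"ay":0,"az":0},{"tx":0,"ty":0,"tz":119,"ax":0,"ay":0,"az":0},{"tx":0,"ty":0,"tz":125,"ax":0,"ay":0,"az":0}]'
python3 -m crank '[{"tx":0,"ty":6,"tz":0,"ax":0,"ay":0,"az":0},{"tx":1,"ty":20,"tz":0,"ax":0,"ay":0,"az":0},{"tx":3,"ty":45,"tz":0,"ax":0,"ay":0,"az":0},{"tx":5,"ty":72,"tz":0,"ax":0,"ay":0,"az":0},{"tx":7,"ty":100,"tz":0,"ax":0,"ay":0,"az":0},{"tx":9,"ty":128,"tz":0,"ax":0,"ay":0,"az":0},{"tx":10,"ty":156,"tz":0,"ax":0,"ay":0,"az":0},{"tx":11,"ty":184,"tz":0,"ax":0,"ay":0,"az":0}]'
python3 -m crank '[{"tx":2,"ty":28,"tz":0,"ax":0,"ay":0,"az":0},{"tx":4,"ty":56,"tz":0,"ax":0,"ay":0,"az":0},{"tx":6,"ty":84,"tz":0,"ax":0,"ay":0,"az":0},{"tx":8,"ty":112,"tz":0,"ax":0,"ay":0,"az":0},{"tx":10,"ty":140,"tz":0,"ax":0,"ay":0,"az":0},{"tx":12,"ty":165,"tz":0,"ax":0,"ay":0,"az":0},{"tx":14,"ty":182,"tz":0,"ax":0,"ay":0,"az":0},{"tx":14,"ty":190.5,"tz":0,"ax":0,"ay":0,"az":0}]'
python3 -m crank '[{"tx":0,"ty":0,"tz":-4,"ax":0,"ay":0,"az":0},{"tx":0,"ty":0,"tz":-18,"ax":0,"ay":0,"az":0},{"tx":0,"ty":0,"tz":-40,"ax":0,"ay":0,"az":0},{"tx":0,"ty":0,"tz":-62,"ax":0,"ay":0,"az":0},{"tx":0,"ty":0,"tz":-84,"ax":0,"ay":0,"az":0},{"tx":0,"ty":0,"tz":-100,"ax":0,"ay":0,"az":0},{"tx":0,"ty":0,"tz":-108,"ax":0,"ay":0,"az":0},{"tx":0,"ty":0,"tz":-108,"ax":0,"ay":0,"az":0}]'
python3 - <<'E'
from h import *
for n in("scene","top"):
    im=robot.get_image(n);cv2.imwrite(f"pics/{n}1.png",im["frame"])
a=cv2.imread("pics/scene1.png")[60:220,300:500];cv2.imwrite("pics/s1.png",cv2.resize(a,None,fx=3.5,fy=3.5,interpolation=2))
E
```

```text
clock: 4.2
position: [0.5379, -0.0376, 0.182]
orientation: [179.8, 0.0, 91.3]
contact_force: [0.4, 0.3, 0.6]
finger_gap: 0.252
clock: 4.87
position: [0.5467, 0.1482, 0.1779]
orientation: [-179.8, -0.0, 91.3]
contact_force: [0.4, -0.4, -0.3]
finger_gap: 0.251
clock: 5.53
position: [0.5606, 0.339, 0.1776]
orientation: [-179.8, 0.0, 91.4]
contact_force: [0.5, 0.2, -1.4]
finger_gap: 0.247
clock: 6.2
position: [0.5599, 0.335, 0.0683]
orientation: [-179.7, 0.1, 91.2]
contact_force: [0.1, 0.4, -0.8]
finger_gap: 0.249
```

View pics/s1.png

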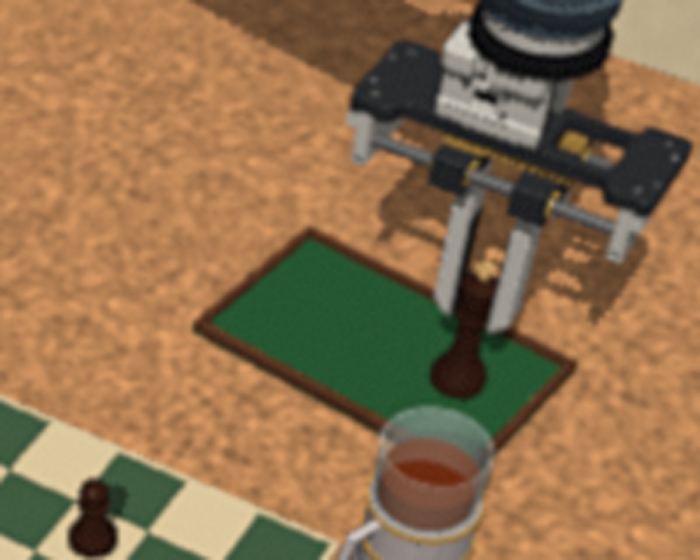

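King is held over the tray (crop: foot (458,375), head (480,285)); checking its uprightness by projection.

```bash
python3 - <<'E'
from h import *
import pickle
S=pickle.load(open("scene0.pkl","rb"))
p=proj(S,[(.562,.337,.022),(.562,.337,.109)])
print((p-[300,60]+.5)*3.5-.5)
E
```

```text
[[464.71359162 370.4967151 ]
 [490.16309235 260.15824276]]
```

```bash
python3 -m crank '[{"tx":0,"ty":0,"tz":-5,"ax":0,"ay":0,"az":0},{"tx":0,"ty":0,"tz":-9,"ax":0,"ay":0,"az":0},{"tx":0,"ty":0,"tz":-12,"ax":0,"ay":0,"az":0},{"tx":0,"ty":0,"tz":-13.5,"ax":0,"ay":0,"az":0},{"tx":0,"ty":0,"tz":-14.5,"ax":0,"ay":0,"az":0},{"tx":0,"ty":0,"tz":-15,"ax":0,"ay":0,"az":0},{"tx":0,"ty":0,"tz":-15,"ax":0,"ay":0,"az":0},{"tx":0,"ty":0,"tz":-15,"ax":0,"ay":0,"az":0}]'
python3 -m crank '[{"tx":0,"ty":0,"tz":0,"ax":0,"ay":0,"az":0},{"tx":0,"ty":0,"tz":0,"ax":0,"ay":0,"az":0},{"tx":0,"ty":0,"tz":0,"ax":0,"ay":0,"az":0},{"tx":0,"ty":0,"tz":0,"ax":0,"ay":0,"az":0},{"tx":0,"ty":0,"tz":0,"ax":0,"ay":0,"az":0},{"tx":0,"ty":0,"tz":0,"ax":0,"ay":0,"az":0}]' 44
python3 -m crank '[{"tx":0,"ty":0,"tz":10,"ax":0,"ay":0,"az":0},{"tx":0,"ty":0,"tz":35,"ax":0,"ay":0,"az":0},{"tx":0,"ty":0,"tz":60,"ax":0,"ay":0,"az":0},{"tx":0,"ty":0,"tz":85,"ax":0,"ay":0,"az":0},{"tx":-3,"ty":-20,"tz":110,"ax":0,"ay":0,"az":0},{"tx":-5,"ty":-45,"tz":120,"ax":0,"ay":0,"az":0},{"tx":-6,"ty":-75,"tz":120,"ax":0,"ay":0,"az":0},{"tx":-7,"ty":-105,"tz":120,"ax":0,"ay":0,"az":0}]'
```

```text
clock: 6.97
position: [0.5623, 0.3373, 0.0581]
orientation: [180.0, -0.0, 91.3]
contact_force: [-2.4, -0.9, 6.8]
finger_gap: 0.246
clock: 7.47
position: [0.562, 0.3369, 0.0568]
orientation: [-180.0, 0.0, 91.3]
contact_force: [-0.3, -0.3, 0.3]
finger_gap: 0.468
clock: 8.13
position: [0.5556, 0.2314, 0.1794]
orientation: [179.8, -0.0, 91.4]
contact_force: [0.6, -0.5, -0.7]
finger_gap: 0.467
```

```bash
python3 -m crank '[{"tx":-3,"ty":-32,"tz":0,"ax":0,"ay":0,"az":0},{"tx":-6,"ty":-66,"tz":0,"ax":0,"ay":0,"az":0},{"tx":-9,"ty":-100,"tz":0,"ax":0,"ay":0,"az":0},{"tx":-12,"ty":-134,"tz":0,"ax":0,"ay":0,"az":0},{"tx":-15,"ty":-168,"tz":0,"ax":0,"ay":0,"az":0},{"tx":-18,"ty":-198,"tz":0,"ax":0,"ay":0,"az":0},{"tx":-18.7,"ty":-216,"tz":0,"ax":0,"ay":0,"az":0},{"tx":-18.7,"ty":-221.2,"tz":0,"ax":0,"ay":0,"az":0}]' 50
python3 -m crank '[{"tx":0,"ty":0,"tz":-8,"ax":0,"ay":0,"az":0},{"tx":0,"ty":0,"tz":-30,"ax":0,"ay":0,"az":0},{"tx":0,"ty":0,"tz":-58,"ax":0,"ay":0,"az":0},{"tx":0,"ty":0,"tz":-84,"ax":0,"ay":0,"az":0},{"tx":0,"ty":0,"tz":-106,"ax":0,"ay":0,"az":0},{"tx":0,"ty":0,"tz":-118,"ax":0,"ay":0,"az":0},{"tx":0,"ty":0,"tz":-123,"ax":0,"ay":0,"az":0},{"tx":0,"ty":0,"tz":-123,"ax":0,"ay":0,"az":0}]'
python3 -m crank '[{"tx":0,"ty":0,"tz":0,"ax":0,"ay":0,"az":0},{"tx":0,"ty":0,"tz":0,"ax":0,"ay":0,"az":0},{"tx":0,"ty":0,"tz":0,"ax":0,"ay":0,"az":0},{"tx":0,"ty":0,"tz":0,"ax":0,"ay":0,"az":0},{"tx":0,"ty":0,"tz":0,"ax":0,"ay":0,"az":0},{"tx":0,"ty":0,"tz":0,"ax":0,"ay":0,"az":0},{"tx":0,"ty":0,"tz":0,"ax":0,"ay":0,"az":0},{"tx":0,"ty":0,"tz":0,"ax":0,"ay":0,"az":0}]' 0 10
python3 -m crank '[{"tx":0,"ty":0,"tz":5,"ax":0,"ay":0,"az":0},{"tx":0,"ty":0,"tz":20,"ax":0,"ay":0,"az":0},{"tx":0,"ty":0,"tz":42,"ax":0,"ay":0,"az":0},{"tx":0,"ty":0,"tz":64,"ax":0,"ay":0,"az":0},{"tx":0,"ty":0,"tz":86,"ax":0,"ay":0,"az":0},{"tx":0,"ty":0,"tz":106,"ax":0,"ay":0,"az":0},{"tx":0,"ty":0,"tz":119,"ax":0,"ay":0,"az":0},{"tx":0,"ty":0,"tz":125,"ax":0,"ay":0,"az":0}]'
```

```text
clock: 8.8
position: [0.5364, 0.0083, 0.1779]
orientation: [179.9, 0.0, 91.1]
contact_force: [0.5, 0.1, 0.2]
finger_gap: 0.53
clock: 9.47
position: [0.5357, 0.0117, 0.053]
orientation: [-179.9, -0.0, 91.4]
contact_force: [0.2, 0.2, -0.2]
finger_gap: 0.531
clock: 10.13
position: [0.537, 0.0106, 0.0548]
orientation: [179.9, 0.0, 91.3]
contact_force: [-2.0, 0.1, 5.3]
finger_gap: 0.252
clock: 10.8
position: [0.5371, 0.0107, 0.181]
orientation: [179.8, 0.0, 91.3]
contact_force: [0.9, -0.2, -0.6]
finger_gap: 0.249
```

```bash
python3 -m crank '[{"tx":-1,"ty":6,"tz":0,"ax":0,"ay":0,"az":0},{"tx":-2,"ty":20,"tz":0,"ax":0,"ay":0,"az":0},{"tx":-4,"ty":42,"tz":0,"ax":0,"ay":0,"az":0},{"tx":-6,"ty":67,"tz":0,"ax":0,"ay":0,"az":0},{"tx":-9,"ty":92,"tz":0,"ax":0,"ay":0,"az":0},{"tx":-12,"ty":117,"tz":0,"ax":0,"ay":0,"az":0},{"tx":-15,"ty":142,"tz":0,"ax":0,"ay":0,"az":0},{"tx":-18,"ty":167,"tz":0,"ax":0,"ay":0,"az":0}]'
python3 -m crank '[{"tx":-3,"ty":25,"tz":0,"ax":0,"ay":0,"az":0},{"tx":-6,"ty":50,"tz":0,"ax":0,"ay":0,"az":0},{"tx":-9,"ty":75,"tz":0,"ax":0,"ay":0,"az":0},{"tx":-12,"ty":100,"tz":0,"ax":0,"ay":0,"az":0},{"tx":-14,"ty":125,"tz":0,"ax":0,"ay":0,"az":0},{"tx":-15.8,"ty":147,"tz":0,"ax":0,"ay":0,"az":0},{"tx":-15.8,"ty":161,"tz":0,"ax":0,"ay":0,"az":0},{"tx":-15.8,"ty":167.2,"tz":0,"ax":0,"ay":0,"az":0}]'
python3 -m crank '[{"tx":0,"ty":0,"tz":-4,"ax":0,"ay":0,"az":0},{"tx":0,"ty":0,"tz":-18,"ax":0,"ay":0,"az":0},{"tx":0,"ty":0,"tz":-40,"ax":0,"ay":0,"az":0},{"tx":0,"ty":0,"tz":-62,"ax":0,"ay":0,"az":0},{"tx":0,"ty":0,"tz":-84,"ax":0,"ay":0,"az":0},{"tx":0,"ty":0,"tz":-100,"ax":0,"ay":0,"az":0},{"tx":0,"ty":0,"tz":-108,"ax":0,"ay":0,"az":0},{"tx":0,"ty":0,"tz":-111,"ax":0,"ay":0,"az":0}]'
python3 -m crank '[{"tx":0,"ty":0,"tz":-2,"ax":0,"ay":0,"az":0},{"tx":0,"ty":0,"tz":-6,"ax":0,"ay":0,"az":0},{"tx":0,"ty":0,"tz":-9,"ax":0,"ay":0,"az":0},{"tx":0,"ty":0,"tz":-10.5,"ax":0,"ay":0,"az":0},{"tx":0,"ty":0,"tz":-11.5,"ax":0,"ay":0,"az":0},{"tx":0,"ty":0,"tz":-12,"ax":0,"ay":0,"az":0},{"tx":0,"ty":0,"tz":-12,"ax":0,"ay":0,"az":0},{"tx":0,"ty":0,"tz":-12,"ax":0,"ay":0,"az":0}]'
python3 -m crank '[{"tx":0,"ty":0,"tz":0,"ax":0,"ay":0,"az":0},{"tx":0,"ty":0,"tz":0,"ax":0,"ay":0,"az":0},{"tx":0,"ty":0,"tz":0,"ax":0,"ay":0,"az":0},{"tx":0,"ty":0,"tz":0,"ax":0,"ay":0,"az":0},{"tx":0,"ty":0,"tz":0,"ax":0,"ay":0,"az":0},{"tx":0,"ty":0,"tz":0,"ax":0,"ay":0,"az":0}]' 42
python3 -m crank '[{"tx":0,"ty":0,"tz":10,"ax":0,"ay":0,"az":0},{"tx":0,"ty":0,"tz":35,"ax":0,"ay":0,"az":0},{"tx":0,"ty":0,"tz":60,"ax":0,"ay":0,"az":0},{"tx":0,"ty":0,"tz":85,"ax":0,"ay":0,"az":0},{"tx":3,"ty":-20,"tz":110,"ax":0,"ay":0,"az":0},{"tx":7,"ty":-45,"tz":120,"ax":0,"ay":0,"az":0},{"tx":11,"ty":-75,"tz":120,"ax":0,"ay":0,"az":0},{"tx":15,"ty":-105,"tz":120,"ax":0,"ay":0,"az":0}]'
```

```text
clock: 11.47
position: [0.5167, 0.1792, 0.1769]
orientation: [-179.8, 0.0, 91.3]
contact_force: [1.1, -0.7, -0.1]
finger_gap: 0.25
clock: 12.13
position: [0.5013, 0.3464, 0.1772]
orientation: [-179.9, 0.0, 91.4]
contact_force: [0.3, 0.3, -0.2]
finger_gap: 0.254
clock: 12.8
position: [0.5012, 0.3433, 0.0652]
orientation: [-179.8, 0.1, 91.2]
contact_force: [-0.5, -0.5, -0.6]
finger_gap: 0.249
clock: 13.47
position: [0.5029, 0.3453, 0.0569]
orientation: [179.9, -0.0, 91.3]
contact_force: [-2.0, -0.8, 4.9]
finger_gap: 0.251
clock: 13.97
position: [0.5024, 0.3449, 0.0557]
orientation: [-180.0, 0.0, 91.3]
contact_force: [-0.1, 0.5, 0.4]
finger_gap: 0.446
clock: 14.63
position: [0.5183, 0.2394, 0.1783]
orientation: [179.8, -0.0, 91.4]
contact_force: [0.3, -0.5, -0.4]
finger_gap: 0.445
```

```bash
python3 -m crank '[{"tx":2,"ty":-26,"tz":0,"ax":0,"ay":0,"az":0},{"tx":5,"ty":-54,"tz":0,"ax":0,"ay":0,"az":0},{"tx":8,"ty":-82,"tz":0,"ax":0,"ay":0,"az":0},{"tx":11,"ty":-110,"tz":0,"ax":0,"ay":0,"az":0},{"tx":14,"ty":-138,"tz":0,"ax":0,"ay":0,"az":0},{"tx":17,"ty":-162,"tz":0,"ax":0,"ay":0,"az":0},{"tx":17.5,"ty":-176,"tz":0,"ax":0,"ay":0,"az":0},{"tx":17.5,"ty":-181.5,"tz":0,"ax":0,"ay":0,"az":0}]' 50
python3 -m crank '[{"tx":0,"ty":0,"tz":-8,"ax":0,"ay":0,"az":0},{"tx":0,"ty":0,"tz":-30,"ax":0,"ay":0,"az":0},{"tx":0,"ty":0,"tz":-60,"ax":0,"ay":0,"az":0},{"tx":0,"ty":0,"tz":-90,"ax":0,"ay":0,"az":0},{"tx":0,"ty":0,"tz":-112,"ax":0,"ay":0,"az":0},{"tx":0,"ty":0,"tz":-126,"ax":0,"ay":0,"az":0},{"tx":0,"ty":0,"tz":-131,"ax":0,"ay":0,"az":0},{"tx":0,"ty":0,"tz":-131,"ax":0,"ay":0,"az":0}]'
python3 -m crank '[{"tx":0,"ty":0,"tz":0,"ax":0,"ay":0,"az":0},{"tx":0,"ty":0,"tz":0,"ax":0,"ay":0,"az":0},{"tx":0,"ty":0,"tz":0,"ax":0,"ay":0,"az":0},{"tx":0,"ty":0,"tz":0,"ax":0,"ay":0,"az":0},{"tx":0,"ty":0,"tz":0,"ax":0,"ay":0,"az":0},{"tx":0,"ty":0,"tz":0,"ax":0,"ay":0,"az":0},{"tx":0,"ty":0,"tz":0,"ax":0,"ay":0,"az":0},{"tx":0,"ty":0,"tz":0,"ax":0,"ay":0,"az":0}]' 0 10
python3 -m crank '[{"tx":0,"ty":0,"tz":5,"ax":0,"ay":0,"az":0},{"tx":0,"ty":0,"tz":20,"ax":0,"ay":0,"az":0},{"tx":0,"ty":0,"tz":42,"ax":0,"ay":0,"az":0},{"tx":0,"ty":0,"tz":66,"ax":0,"ay":0,"az":0},{"tx":0,"ty":0,"tz":90,"ax":0,"ay":0,"az":0},{"tx":0,"ty":0,"tz":111,"ax":0,"ay":0,"az":0},{"tx":0,"ty":0,"tz":124,"ax":0,"ay":0,"az":0},{"tx":0,"ty":0,"tz":130,"ax":0,"ay":0,"az":0}]'
python3 -m crank '[{"tx":-1,"ty":6,"tz":0,"ax":0,"ay":0,"az":0},{"tx":-5,"ty":20,"tz":0,"ax":0,"ay":0,"az":0},{"tx":-12,"ty":41,"tz":0,"ax":0,"ay":0,"az":0},{"tx":-19,"ty":63,"tz":0,"ax":0,"ay":0,"az":0},{"tx":-26,"ty":85,"tz":0,"ax":0,"ay":0,"az":0},{"tx":-33,"ty":107,"tz":0,"ax":0,"ay":0,"az":0},{"tx":-40,"ty":129,"tz":0,"ax":0,"ay":0,"az":0},{"tx":-47,"ty":151,"tz":0,"ax":0,"ay":0,"az":0}]'
python3 -m crank '[{"tx":-7,"ty":22,"tz":0,"ax":0,"ay":0,"az":0},{"tx":-14,"ty":44,"tz":0,"ax":0,"ay":0,"az":0},{"tx":-21,"ty":66,"tz":0,"ax":0,"ay":0,"az":0},{"tx":-28,"ty":88,"tz":0,"ax":0,"ay":0,"az":0},{"tx":-35,"ty":110,"tz":0,"ax":0,"ay":0,"az":0},{"tx":-41,"ty":128,"tz":0,"ax":0,"ay":0,"az":0},{"tx":-45,"ty":139,"tz":0,"ax":0,"ay":0,"az":0},{"tx":-45,"ty":143.5,"tz":0,"ax":0,"ay":0,"az":0}]'
```

```text
clock: 15.3
position: [0.5354, 0.0566, 0.1768]
orientation: [179.9, 0.0, 91.2]
contact_force: [-0.9, -0.6, 0.0]
finger_gap: 0.534
clock: 15.97
position: [0.5337, 0.0595, 0.0434]
orientation: [-179.8, -0.0, 91.4]
contact_force: [0.0, -0.6, 0.0]
finger_gap: 0.531
clock: 16.63
position: [0.5355, 0.0584, 0.0456]
orientation: [179.9, 0.0, 91.3]
contact_force: [-0.7, -0.5, 4.3]
finger_gap: 0.228
clock: 17.3
position: [0.5359, 0.0584, 0.1771]
orientation: [179.8, 0.0, 91.3]
contact_force: [-0.1, 0.1, -0.2]
finger_gap: 0.224
clock: 17.97
position: [0.4862, 0.2106, 0.1728]
orientation: [-179.8, 0.0, 91.3]
contact_force: [0.7, 0.9, -0.6]
finger_gap: 0.231
clock: 18.63
position: [0.4413, 0.354, 0.1732]
orientation: [-179.8, 0.1, 91.4]
contact_force: [-1.1, 0.3, -1.1]
finger_gap: 0.225
```

```bash
python3 -m crank '[{"tx":0,"ty":0,"tz":-4,"ax":0,"ay":0,"az":0},{"tx":0,"ty":0,"tz":-18,"ax":0,"ay":0,"az":0},{"tx":0,"ty":0,"tz":-40,"ax":0,"ay":0,"az":0},{"tx":0,"ty":0,"tz":-64,"ax":0,"ay":0,"az":0},{"tx":0,"ty":0,"tz":-88,"ax":0,"ay":0,"az":0},{"tx":0,"ty":0,"tz":-105,"ax":0,"ay":0,"az":0},{"tx":0,"ty":0,"tz":-113,"ax":0,"ay":0,"az":0},{"tx":0,"ty":0,"tz":-116,"ax":0,"ay":0,"az":0}]'
python3 -m crank '[{"tx":0,"ty":0,"tz":-2,"ax":0,"ay":0,"az":0},{"tx":0,"ty":0,"tz":-6,"ax":0,"ay":0,"az":0},{"tx":0,"ty":0,"tz":-9,"ax":0,"ay":0,"az":0},{"tx":0,"ty":0,"tz":-10.5,"ax":0,"ay":0,"az":0},{"tx":0,"ty":0,"tz":-11.5,"ax":0,"ay":0,"az":0},{"tx":0,"ty":0,"tz":-12,"ax":0,"ay":0,"az":0},{"tx":0,"ty":0,"tz":-12,"ax":0,"ay":0,"az":0},{"tx":0,"ty":0,"tz":-12,"ax":0,"ay":0,"az":0}]'
python3 -m crank '[{"tx":0,"ty":0,"tz":0,"ax":0,"ay":0,"az":0},{"tx":0,"ty":0,"tz":0,"ax":0,"ay":0,"az":0},{"tx":0,"ty":0,"tz":0,"ax":0,"ay":0,"az":0},{"tx":0,"ty":0,"tz":0,"ax":0,"ay":0,"az":0},{"tx":0,"ty":0,"tz":0,"ax":0,"ay":0,"az":0},{"tx":0,"ty":0,"tz":0,"ax":0,"ay":0,"az":0}]' 42
python3 -m crank '[{"tx":0,"ty":0,"tz":10,"ax":0,"ay":0,"az":0},{"tx":0,"ty":0,"tz":35,"ax":0,"ay":0,"az":0},{"tx":0,"ty":0,"tz":60,"ax":0,"ay":0,"az":0},{"tx":0,"ty":0,"tz":85,"ax":0,"ay":0,"az":0},{"tx":4,"ty":-10,"tz":110,"ax":0,"ay":0,"az":0},{"tx":16,"ty":-35,"tz":130,"ax":0,"ay":0,"az":0},{"tx":28,"ty":-63,"tz":140,"ax":0,"ay":0,"az":0},{"tx":40,"ty":-91,"tz":140,"ax":0,"ay":0,"az":0}]'
python3 -m crank '[{"tx":12,"ty":-28,"tz":0,"ax":0,"ay":0,"az":0},{"tx":24,"ty":-58,"tz":0,"ax":0,"ay":0,"az":0},{"tx":38,"ty":-90,"tz":0,"ax":0,"ay":0,"az":0},{"tx":52,"ty":-122,"tz":0,"ax":0,"ay":0,"az":0},{"tx":66,"ty":-154,"tz":0,"ax":0,"ay":0,"az":0},{"tx":80,"ty":-186,"tz":0,"ax":0,"ay":0,"az":0},{"tx":94,"ty":-216,"tz":0,"ax":0,"ay":0,"az":0},{"tx":106,"ty":-240,"tz":0,"ax":0,"ay":0,"az":0}]' 84
python3 -m crank '[{"tx":7,"ty":-12,"tz":0,"ax":0,"ay":0,"az":0},{"tx":13,"ty":-18,"tz":0,"ax":0,"ay":0,"az":0},{"tx":13,"ty":-18.3,"tz":0,"ax":0,"ay":0,"az":0},{"tx":13,"ty":-18.3,"tz":0,"ax":0,"ay":0,"az":0},{"tx":13,"ty":-18.3,"tz":0,"ax":0,"ay":0,"az":0}]'
python3 - <<'E'
from h import *
import pickle
for n in("scene","top","wrist"):
    im=robot.get_image(n);cv2.imwrite(f"pics/{n}2.png",im["frame"]);pickle.dump(im,open(f"{n}2.pkl","wb"))
print(robot.read_state()["position"])
a=cv2.imread("pics/top2.png");s=cv2.imread("pics/scene2.png");w=cv2.imread("pics/wrist2.png")
A=cv2.resize(a[180:310,90:190],(400,520),interpolation=2);B=cv2.resize(s[110:210,345:485],(400,286));C=cv2.resize(w,(400,300))
cv2.imwrite("pics/m2.png",np.hstack([A,np.vstack([B,C])[:520]]))
E
```

```text
clock: 19.3
position: [0.4422, 0.3515, 0.0569]
orientation: [-179.8, 0.1, 91.3]
contact_force: [0.6, -1.2, -0.1]
finger_gap: 0.227
clock: 19.97
position: [0.4433, 0.3533, 0.0476]
orientation: [180.0, -0.0, 91.3]
contact_force: [-1.1, -0.9, 4.3]
finger_gap: 0.222
clock: 20.47
position: [0.4429, 0.3529, 0.0468]
orientation: [-180.0, 0.0, 91.3]
contact_force: [-0.2, 0.4, 0.2]
finger_gap: 0.445
clock: 21.13
position: [0.4851, 0.2619, 0.1915]
orientation: [179.6, -0.1, 91.4]
contact_force: [0.3, 0.0, 0.0]
finger_gap: 0.446
clock: 21.8
position: [0.5898, 0.0196, 0.188]
orientation: [179.9, 0.0, 91.2]
contact_force: [0.2, 0.0, 1.0]
finger_gap: 0.892
clock: 22.22
position: [0.6015, 0.0051, 0.1869]
orientation: [-180.0, -0.0, 91.4]
contact_force: [0.2, -0.1, 0.0]
finger_gap: 0.895
[0.60161462 0.00486434 0.18698338]
```

View pics/m2.png

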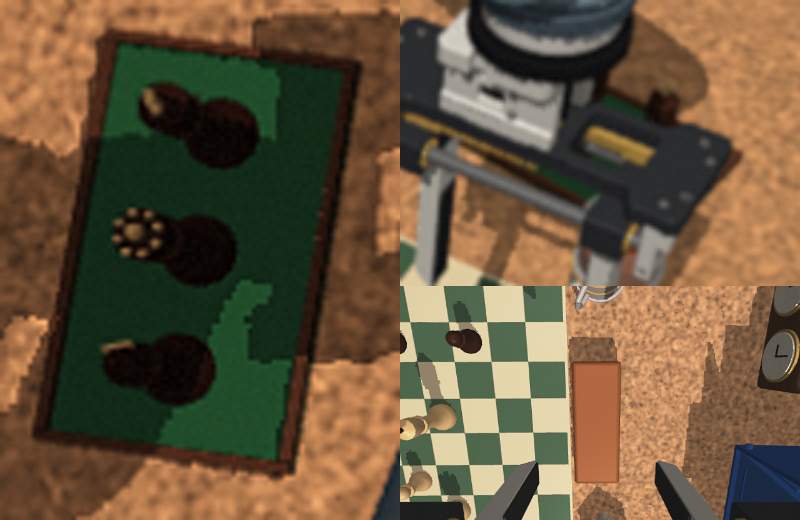

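All three stand in the tray (feet at crop (222,133), (200,250), (180,368)). Measuring case and mat by segmentation.

```bash
cat >> h.py <<'E'
def rect(im,mask,z):
    mask=cv2.morphologyEx(mask.astype(np.uint8),cv2.MORPH_OPEN,np.ones((3,3)))
    c=max(cv2.findContours(mask,cv2.RETR_EXTERNAL,cv2.CHAIN_APPROX_NONE)[0],key=cv2.contourArea)[:,0]
    P=np.array([atz(im,p,z) for p in c],np.float32)
    r=cv2.minAreaRect(P*1000); a=r[2]; w,h=r[1]
    yaw=a if w<h else a-90   # yaw of long (y) axis vs world y
    return np.round(r[0],1),np.round(r[1],1),round((yaw+90)%180-90,2)
def redmask(im):
    h=cv2.cvtColor(im["frame"],cv2.COLOR_BGR2HSV).astype(int)
    return ((h[...,0]<=12)&(h[...,1]>140)&(h[...,2]>110))
def greymask(im):
    f=im["frame"].astype(int); return (f.max(2)-f.min(2)<14)&(f.mean(2)>70)&(f.mean(2)<140)
E
python3 - <<'E'
from h import *
import pickle
for n in("top0","scene0","w1","wrist2"):
    im=pickle.load(open(n+".pkl","rb"));print(n,"case",rect(im,redmask(im),.036))
    if n.endswith("0"): print(n,"mat",rect(im,greymask(im),.003))
E
```

```text
top0 case (array([603.5,   3.8]), array([ 56.2, 156.4]), 1.79)
top0 mat (array([ 522.4, -335.5]), array([186.8, 107.7]), -2.42)
scene0 case (array([602.8,   1.4]), array([ 57.5, 163.4]), 1.51)
scene0 mat (array([ 521.8, -337.8]), array([188.2, 108.2]), -2.56)
w1 case (array([601.2,   3.7]), array([ 57.7, 156.6]), 1.64)
wrist2 case (array([601.9,   3.8]), array([ 58. , 155.8]), 1.67)
```

```bash
python3 -m crank '[{"tx":0,"ty":0,"tz":-8,"ax":0,"ay":0,"az":0.006},{"tx":0,"ty":0,"tz":-35,"ax":0,"ay":0,"az":0.006},{"tx":0,"ty":0,"tz":-68,"ax":0,"ay":0,"az":0.006},{"tx":0,"ty":0,"tz":-100,"ax":0,"ay":0,"az":0.006},{"tx":0,"ty":0,"tz":-130,"ax":0,"ay":0,"az":0.006},{"tx":0,"ty":0,"tz":-155,"ax":0,"ay":0,"az":0.006},{"tx":0,"ty":0,"tz":-172,"ax":0,"ay":0,"az":0.006},{"tx":0,"ty":0,"tz":-178.5,"ax":0,"ay":0,"az":0.006}]'
python3 -m crank '[{"tx":0,"ty":0,"tz":0,"ax":0,"ay":0,"az":0},{"tx":0,"ty":0,"tz":0,"ax":0,"ay":0,"az":0},{"tx":0,"ty":0,"tz":0,"ax":0,"ay":0,"az":0},{"tx":0,"ty":0,"tz":0,"ax":0,"ay":0,"az":0},{"tx":0,"ty":0,"tz":0,"ax":0,"ay":0,"az":0},{"tx":0,"ty":0,"tz":0,"ax":0,"ay":0,"az":0},{"tx":0,"ty":0,"tz":0,"ax":0,"ay":0,"az":0},{"tx":0,"ty":0,"tz":0,"ax":0,"ay":0,"az":0}]' 0 30
python3 -m crank '[{"tx":0,"ty":0,"tz":5,"ax":0,"ay":0,"az":0},{"tx":0,"ty":0,"tz":18,"ax":0,"ay":0,"az":0},{"tx":0,"ty":0,"tz":38,"ax":0,"ay":0,"az":0},{"tx":0,"ty":0,"tz":60,"ax":0,"ay":0,"az":0},{"tx":0,"ty":0,"tz":82,"ax":0,"ay":0,"az":0},{"tx":0,"ty":0,"tz":100,"ax":0,"ay":0,"az":0},{"tx":0,"ty":0,"tz":112,"ax":0,"ay":0,"az":0},{"tx":0,"ty":0,"tz":116,"ax":0,"ay":0,"az":0}]'
```

```text
clock: 23.03
position: [0.5991, 0.0045, 0.0045]
orientation: [-179.6, -0.1, 91.7]
contact_force: [-0.8, -0.1, -0.6]
finger_gap: 0.896
clock: 23.7
position: [0.6032, 0.0035, 0.0101]
orientation: [179.9, 0.0, 91.7]
contact_force: [-1.1, 0.3, 7.1]
finger_gap: 0.634
clock: 24.37
position: [0.6033, 0.0035, 0.1275]
orientation: [179.8, 0.1, 91.7]
contact_force: [-0.0, 0.1, -1.2]
finger_gap: 0.636
```

```bash
python3 -m crank '[{"tx":-1,"ty":-6,"tz":0,"ax":0,"ay":0,"az":-0.005},{"tx":-5,"ty":-20,"tz":0,"ax":0,"ay":0,"az":-0.01},{"tx":-11,"ty":-44,"tz":0,"ax":0,"ay":0,"az":-0.015},{"tx":-17,"ty":-70,"tz":0,"ax":0,"ay":0,"az":-0.02},{"tx":-23,"ty":-96,"tz":0,"ax":0,"ay":0,"az":-0.025},{"tx":-29,"ty":-122,"tz":0,"ax":0,"ay":0,"az":-0.03},{"tx":-35,"ty":-148,"tz":0,"ax":0,"ay":0,"az":-0.035},{"tx":-41,"ty":-174,"tz":0,"ax":0,"ay":0,"az":-0.04}]'
python3 -m crank '[{"tx":-6,"ty":-26,"tz":0,"ax":0,"ay":0,"az":-0.005},{"tx":-12,"ty":-52,"tz":0,"ax":0,"ay":0,"az":-0.01},{"tx":-18,"ty":-78,"tz":0,"ax":0,"ay":0,"az":-0.015},{"tx":-24,"ty":-104,"tz":0,"ax":0,"ay":0,"az":-0.02},{"tx":-30,"ty":-130,"tz":0,"ax":0,"ay":0,"az":-0.025},{"tx":-35,"ty":-150,"tz":0,"ax":0,"ay":0,"az":-0.03},{"tx":-38.9,"ty":-162,"tz":0,"ax":0,"ay":0,"az":-0.0316},{"tx":-38.9,"ty":-166.3,"tz":0,"ax":0,"ay":0,"az":-0.0316}]'
python3 -m crank '[{"tx":0,"ty":0,"tz":-4,"ax":0,"ay":0,"az":0},{"tx":0,"ty":0,"tz":-18,"ax":0,"ay":0,"az":0},{"tx":0,"ty":0,"tz":-38,"ax":0,"ay":0,"az":0},{"tx":0,"ty":0,"tz":-58,"ax":0,"ay":0,"az":0},{"tx":0,"ty":0,"tz":-78,"ax":0,"ay":0,"az":0},{"tx":0,"ty":0,"tz":-92,"ax":0,"ay":0,"az":0},{"tx":0,"ty":0,"tz":-99,"ax":0,"ay":0,"az":0},{"tx":0,"ty":0,"tz":-101,"ax":0,"ay":0,"az":0}]'
python3 - <<'E'
from h import *
print(robot.read_state()["position"])
im=robot.get_image("top");im2=robot.get_image("scene")
a=im["frame"][190:285,415:545];b=im2["frame"][310:480,130:310]
cv2.imwrite("pics/m3.png",np.hstack([cv2.resize(a,(400,292),interpolation=2),cv2.resize(b[:132],(400,292),interpolation=2)]))
E
```

```text
clock: 25.03
position: [0.5589, -0.1721, 0.1225]
orientation: [-179.8, -0.1, 89.3]
contact_force: [0.8, -0.6, -1.5]
finger_gap: 0.638
clock: 25.7
position: [0.5201, -0.3384, 0.123]
orientation: [-179.9, -0.1, 87.4]
contact_force: [0.8, -0.1, -1.6]
finger_gap: 0.636
clock: 26.37
position: [0.5213, -0.3349, 0.0212]
orientation: [-179.8, -0.1, 87.6]
contact_force: [0.0, 0.1, -0.5]
finger_gap: 0.636
[ 0.52128811 -0.33487031  0.0211932 ]
```

View pics/m3.png

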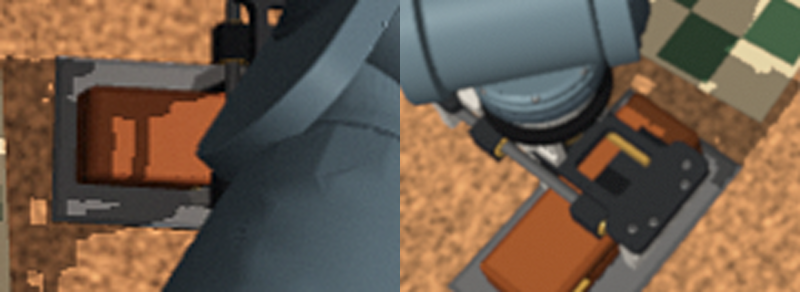

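Case sits inside the grey mat's borders (left crop: mat edge x 55, case edge x 80). Lowering and releasing.

```bash
python3 -m crank '[{"tx":0,"ty":0,"tz":-2,"ax":0,"ay":0,"az":0},{"tx":0,"ty":0,"tz":-6,"ax":0,"ay":0,"az":0},{"tx":0,"ty":0,"tz":-9,"ax":0,"ay":0,"az":0},{"tx":0,"ty":0,"tz":-10.5,"ax":0,"ay":0,"az":0},{"tx":0,"ty":0,"tz":-11.5,"ax":0,"ay":0,"az":0},{"tx":0,"ty":0,"tz":-12,"ax":0,"ay":0,"az":0},{"tx":0,"ty":0,"tz":-12,"ax":0,"ay":0,"az":0},{"tx":0,"ty":0,"tz":-12,"ax":0,"ay":0,"az":0}]'
python3 -m crank '[{"tx":0,"ty":0,"tz":0,"ax":0,"ay":0,"az":0},{"tx":0,"ty":0,"tz":0,"ax":0,"ay":0,"az":0},{"tx":0,"ty":0,"tz":0,"ax":0,"ay":0,"az":0},{"tx":0,"ty":0,"tz":0,"ax":0,"ay":0,"az":0},{"tx":0,"ty":0,"tz":0,"ax":0,"ay":0,"az":0},{"tx":0,"ty":0,"tz":0,"ax":0,"ay":0,"az":0}]' 84
python3 -m crank '[{"tx":0,"ty":0,"tz":8,"ax":0,"ay":0,"az":0},{"tx":0,"ty":0,"tz":35,"ax":0,"ay":0,"az":0},{"tx":0,"ty":0,"tz":65,"ax":0,"ay":0,"az":0},{"tx":0,"ty":0,"tz":100,"ax":0,"ay":0,"az":0},{"tx":2,"ty":10,"tz":135,"ax":0,"ay":0,"az":0.008},{"tx":5,"ty":35,"tz":160,"ax":0,"ay":0,"az":0.02},{"tx":9,"ty":66,"tz":165,"ax":0,"ay":0,"az":0.032},{"tx":13,"ty":100,"tz":165,"ax":0,"ay":0,"az":0.044}]'
python3 -m crank '[{"tx":3,"ty":34,"tz":0,"ax":0,"ay":0,"az":0.01},{"tx":6,"ty":70,"tz":0,"ax":0,"ay":0,"az":0.018},{"tx":9,"ty":106,"tz":0,"ax":0,"ay":0,"az":0.022},{"tx":12,"ty":142,"tz":0,"ax":0,"ay":0,"az":0.022},{"tx":14,"ty":178,"tz":0,"ax":0,"ay":0,"az":0.022},{"tx":14,"ty":214,"tz":0,"ax":0,"ay":0,"az":0.022},{"tx":14,"ty":236,"tz":0,"ax":0,"ay":0,"az":0.022},{"tx":14,"ty":240,"tz":0,"ax":0,"ay":0,"az":0.022}]' 50
python3 - <<'E'
from h import *
import pickle
for n in("scene","top"):
    im=robot.get_image(n);cv2.imwrite(f"pics/{n}3.png",im["frame"]);pickle.dump(im,open(f"{n}3.pkl","wb"))
    m=redmask(im); 
    u=np.round(proj(im,[(.522,-.3366,.039)])[0]).astype(int); mm=np.zeros_like(m);mm[max(0,u[1]-70):u[1]+70,u[0]-70:u[0]+70]=1
    print(n,"case",rect(im,m&mm,.039))
E
```

```text
clock: 27.13
position: [0.5222, -0.3367, 0.0131]
orientation: [-180.0, -0.0, 87.6]
contact_force: [-3.9, 4.1, 9.0]
finger_gap: 0.636
clock: 27.63
position: [0.5221, -0.3366, 0.0113]
orientation: [-180.0, -0.0, 87.6]
contact_force: [0.7, -0.2, -1.5]
finger_gap: 0.893
clock: 28.3
position: [0.5367, -0.2374, 0.1808]
orientation: [179.7, 0.2, 90.0]
contact_force: [0.5, -0.5, 0.1]
finger_gap: 0.893
clock: 28.97
position: [0.5488, 0.0067, 0.177]
orientation: [180.0, -0.0, 91.6]
contact_force: [-0.7, 0.0, 0.4]
finger_gap: 0.536
scene case (array([ 523.4, -338.2]), array([158.2,  58.1]), -2.44)
top case (array([ 523.9, -333.6]), array([153.5,  56.7]), -2.33)
```

View pics/top3.png

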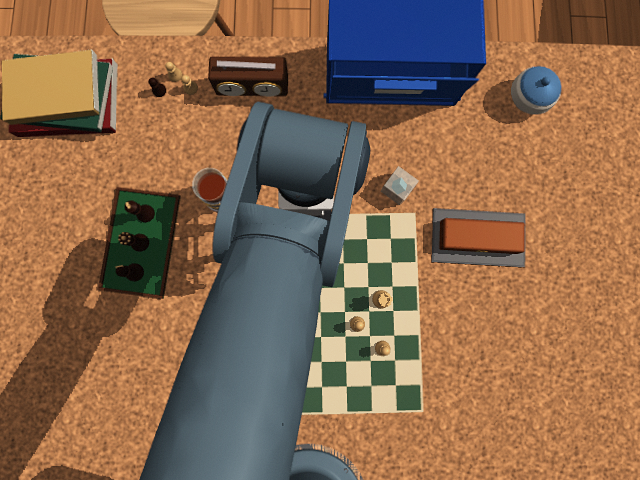

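The case lies centred on the mat (top view (482,236)); pieces, cube (401,184) and glass undisturbed. Now returning the king.

```bash
python3 -m crank '[{"tx":1,"ty":10,"tz":0,"ax":0,"ay":0,"az":0},{"tx":2,"ty":40,"tz":0,"ax":0,"ay":0,"az":0},{"tx":4,"ty":75,"tz":0,"ax":0,"ay":0,"az":0},{"tx":5,"ty":110,"tz":0,"ax":0,"ay":0,"az":0},{"tx":6,"ty":145,"tz":0,"ax":0,"ay":0,"az":0},{"tx":8,"ty":180,"tz":0,"ax":0,"ay":0,"az":0},{"tx":9,"ty":215,"tz":0,"ax":0,"ay":0,"az":0},{"tx":10,"ty":250,"tz":0,"ax":0,"ay":0,"az":0}]'
python3 -m crank '[{"tx":1,"ty":33,"tz":0,"ax":0,"ay":0,"az":0},{"tx":2,"ty":60,"tz":0,"ax":0,"ay":0,"az":0},{"tx":2.9,"ty":78,"tz":0,"ax":0,"ay":0,"az":0},{"tx":2.9,"ty":83.6,"tz":0,"ax":0,"ay":0,"az":0},{"tx":2.9,"ty":83.6,"tz":-5,"ax":0,"ay":0,"az":0},{"tx":2.9,"ty":83.6,"tz":-20,"ax":0,"ay":0,"az":0},{"tx":2.9,"ty":83.6,"tz":-45,"ax":0,"ay":0,"az":0},{"tx":2.9,"ty":83.6,"tz":-70,"ax":0,"ay":0,"az":0}]'
python3 -m crank '[{"tx":0,"ty":0,"tz":-20,"ax":0,"ay":0,"az":0},{"tx":0,"ty":0,"tz":-36,"ax":0,"ay":0,"az":0},{"tx":0,"ty":0,"tz":-46,"ax":0,"ay":0,"az":0},{"tx":0,"ty":0,"tz":-49.5,"ax":0,"ay":0,"az":0},{"tx":0,"ty":0,"tz":-49.5,"ax":0,"ay":0,"az":0}]'
python3 -m crank '[{"tx":0,"ty":0,"tz":0,"ax":0,"ay":0,"az":0},{"tx":0,"ty":0,"tz":0,"ax":0,"ay":0,"az":0},{"tx":0,"ty":0,"tz":0,"ax":0,"ay":0,"az":0},{"tx":0,"ty":0,"tz":0,"ax":0,"ay":0,"az":0},{"tx":0,"ty":0,"tz":0,"ax":0,"ay":0,"az":0},{"tx":0,"ty":0,"tz":0,"ax":0,"ay":0,"az":0},{"tx":0,"ty":0,"tz":0,"ax":0,"ay":0,"az":0},{"tx":0,"ty":0,"tz":0,"ax":0,"ay":0,"az":0}]' 0 10
python3 -m crank '[{"tx":0,"ty":0,"tz":5,"ax":0,"ay":0,"az":0},{"tx":0,"ty":0,"tz":20,"ax":0,"ay":0,"az":0},{"tx":0,"ty":0,"tz":42,"ax":0,"ay":0,"az":0},{"tx":0,"ty":0,"tz":64,"ax":0,"ay":0,"az":0},{"tx":0,"ty":0,"tz":86,"ax":0,"ay":0,"az":0},{"tx":0,"ty":0,"tz":104,"ax":0,"ay":0,"az":0},{"tx":0,"ty":0,"tz":116,"ax":0,"ay":0,"az":0},{"tx":0,"ty":0,"tz":120,"ax":0,"ay":0,"az":0}]'
```

```text
clock: 29.73
position: [0.5596, 0.2541, 0.1766]
orientation: [180.0, 0.0, 91.2]
contact_force: [0.5, 0.1, -0.3]
finger_gap: 0.532
clock: 30.4
position: [0.5632, 0.3353, 0.1064]
orientation: [179.9, -0.0, 91.2]
contact_force: [-0.6, 0.2, 0.4]
finger_gap: 0.535
clock: 30.82
position: [0.5619, 0.3357, 0.0562]
orientation: [-179.9, 0.0, 91.3]
contact_force: [-0.5, -0.5, 0.4]
finger_gap: 0.538
clock: 31.48
position: [0.5624, 0.3373, 0.0577]
orientation: [180.0, -0.0, 91.3]
contact_force: [-0.9, 0.5, 4.9]
finger_gap: 0.247
clock: 32.15
position: [0.5632, 0.3375, 0.1802]
orientation: [179.8, -0.1, 91.3]
contact_force: [-0.3, 0.7, -0.5]
finger_gap: 0.249
```

```bash
python3 -m crank '[{"tx":0,"ty":-6,"tz":0,"ax":0,"ay":0,"az":0},{"tx":-1,"ty":-20,"tz":0,"ax":0,"ay":0,"az":0},{"tx":-3,"ty":-45,"tz":0,"ax":0,"ay":0,"az":0},{"tx":-5,"ty":-72,"tz":0,"ax":0,"ay":0,"az":0},{"tx":-7,"ty":-100,"tz":0,"ax":0,"ay":0,"az":0},{"tx":-9,"ty":-128,"tz":0,"ax":0,"ay":0,"az":0},{"tx":-10,"ty":-156,"tz":0,"ax":0,"ay":0,"az":0},{"tx":-11,"ty":-184,"tz":0,"ax":0,"ay":0,"az":0}]'
python3 -m crank '[{"tx":-2,"ty":-28,"tz":0,"ax":0,"ay":0,"az":0},{"tx":-4,"ty":-56,"tz":0,"ax":0,"ay":0,"az":0},{"tx":-6,"ty":-84,"tz":0,"ax":0,"ay":0,"az":0},{"tx":-8,"ty":-112,"tz":0,"ax":0,"ay":0,"az":0},{"tx":-10,"ty":-140,"tz":0,"ax":0,"ay":0,"az":0},{"tx":-12,"ty":-165,"tz":0,"ax":0,"ay":0,"az":0},{"tx":-14,"ty":-182,"tz":0,"ax":0,"ay":0,"az":0},{"tx":-14,"ty":-190.5,"tz":0,"ax":0,"ay":0,"az":0}]'
python3 -m crank '[{"tx":0,"ty":0,"tz":-4,"ax":0,"ay":0,"az":0},{"tx":0,"ty":0,"tz":-18,"ax":0,"ay":0,"az":0},{"tx":0,"ty":0,"tz":-40,"ax":0,"ay":0,"az":0},{"tx":0,"ty":0,"tz":-62,"ax":0,"ay":0,"az":0},{"tx":0,"ty":0,"tz":-84,"ax":0,"ay":0,"az":0},{"tx":0,"ty":0,"tz":-100,"ax":0,"ay":0,"az":0},{"tx":0,"ty":0,"tz":-108,"ax":0,"ay":0,"az":0},{"tx":0,"ty":0,"tz":-111,"ax":0,"ay":0,"az":0}]'
python3 -m crank '[{"tx":0,"ty":0,"tz":-2,"ax":0,"ay":0,"az":0},{"tx":0,"ty":0,"tz":-5,"ax":0,"ay":0,"az":0},{"tx":0,"ty":0,"tz":-8,"ax":0,"ay":0,"az":0},{"tx":0,"ty":0,"tz":-9.5,"ax":0,"ay":0,"az":0},{"tx":0,"ty":0,"tz":-10.5,"ax":0,"ay":0,"az":0},{"tx":0,"ty":0,"tz":-11,"ax":0,"ay":0,"az":0},{"tx":0,"ty":0,"tz":-11,"ax":0,"ay":0,"az":0},{"tx":0,"ty":0,"tz":-11,"ax":0,"ay":0,"az":0}]'
python3 -m crank '[{"tx":0,"ty":0,"tz":0,"ax":0,"ay":0,"az":0},{"tx":0,"ty":0,"tz":0,"ax":0,"ay":0,"az":0},{"tx":0,"ty":0,"tz":0,"ax":0,"ay":0,"az":0},{"tx":0,"ty":0,"tz":0,"ax":0,"ay":0,"az":0},{"tx":0,"ty":0,"tz":0,"ax":0,"ay":0,"az":0},{"tx":0,"ty":0,"tz":0,"ax":0,"ay":0,"az":0}]' 44
python3 -m crank '[{"tx":0,"ty":0,"tz":10,"ax":0,"ay":0,"az":0},{"tx":0,"ty":0,"tz":35,"ax":0,"ay":0,"az":0},{"tx":0,"ty":0,"tz":60,"ax":0,"ay":0,"az":0},{"tx":0,"ty":0,"tz":85,"ax":0,"ay":0,"az":0},{"tx":0,"ty":10,"tz":110,"ax":0,"ay":0,"az":0},{"tx":-2,"ty":35,"tz":122,"ax":0,"ay":0,"az":0},{"tx":-4,"ty":67,"tz":122,"ax":0,"ay":0,"az":0},{"tx":-6,"ty":100,"tz":122,"ax":0,"ay":0,"az":0}]'
python3 -m crank '[{"tx":-3,"ty":34,"tz":0,"ax":0,"ay":0,"az":0},{"tx":-6,"ty":69,"tz":0,"ax":0,"ay":0,"az":0},{"tx":-9,"ty":104,"tz":0,"ax":0,"ay":0,"az":0},{"tx":-12,"ty":139,"tz":0,"ax":0,"ay":0,"az":0},{"tx":-16,"ty":174,"tz":0,"ax":0,"ay":0,"az":0},{"tx":-20,"ty":209,"tz":0,"ax":0,"ay":0,"az":0},{"tx":-24,"ty":244,"tz":0,"ax":0,"ay":0,"az":0},{"tx":-28.5,"ty":270,"tz":0,"ax":0,"ay":0,"az":0}]'
python3 - <<'E'
from h import *
im=robot.get_image("top");im2=robot.get_image("scene")
a=im["frame"][190:280,250:370];b=im2["frame"][195:315,280:440]
cv2.imwrite("pics/m4.png",np.hstack([cv2.resize(a,(400,300),interpolation=2),cv2.resize(b,(400,300),interpolation=2)]))
E
```

```text
clock: 32.82
position: [0.5493, 0.1506, 0.1749]
orientation: [-179.8, 0.0, 91.3]
contact_force: [0.2, -0.4, -0.7]
finger_gap: 0.252
clock: 33.48
position: [0.5351, -0.04, 0.1751]
orientation: [-179.8, -0.0, 91.2]
contact_force: [-0.8, -1.0, -1.3]
finger_gap: 0.252
clock: 34.15
position: [0.5354, -0.0364, 0.0637]
orientation: [-179.8, -0.1, 91.4]
contact_force: [-1.1, 0.2, -0.5]
finger_gap: 0.249
clock: 34.82
position: [0.5375, -0.0377, 0.0557]
orientation: [179.9, 0.0, 91.3]
contact_force: [-2.1, -0.2, 4.8]
finger_gap: 0.249
clock: 35.32
position: [0.5369, -0.0375, 0.0548]
orientation: [-180.0, -0.0, 91.3]
contact_force: [1.0, 0.3, 0.2]
finger_gap: 0.471
clock: 35.98
position: [0.5319, 0.063, 0.1795]
orientation: [179.8, 0.0, 91.2]
contact_force: [0.9, 0.7, -1.6]
finger_gap: 0.47
clock: 36.65
position: [0.502, 0.3351, 0.1779]
orientation: [179.9, -0.0, 91.4]
contact_force: [0.5, 0.5, -0.3]
finger_gap: 0.467
```

View pics/m4.png

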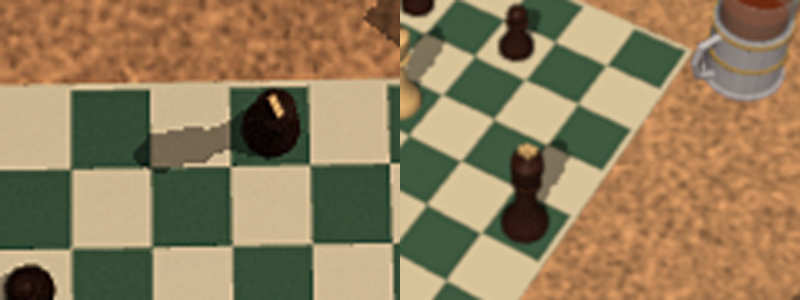

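King stands upright on its square (crop (270,125)). Queen next.

```bash
python3 -m crank '[{"tx":0,"ty":10,"tz":-4,"ax":0,"ay":0,"az":0},{"tx":0,"ty":12.5,"tz":-15,"ax":0,"ay":0,"az":0},{"tx":0,"ty":12.5,"tz":-40,"ax":0,"ay":0,"az":0},{"tx":0,"ty":12.5,"tz":-68,"ax":0,"ay":0,"az":0},{"tx":0,"ty":12.5,"tz":-95,"ax":0,"ay":0,"az":0},{"tx":0,"ty":12.5,"tz":-114,"ax":0,"ay":0,"az":0},{"tx":0,"ty":12.5,"tz":-121,"ax":0,"ay":0,"az":0},{"tx":0,"ty":12.5,"tz":-121,"ax":0,"ay":0,"az":0}]' 46
python3 -m crank '[{"tx":0,"ty":0,"tz":0,"ax":0,"ay":0,"az":0},{"tx":0,"ty":0,"tz":0,"ax":0,"ay":0,"az":0},{"tx":0,"ty":0,"tz":0,"ax":0,"ay":0,"az":0},{"tx":0,"ty":0,"tz":0,"ax":0,"ay":0,"az":0},{"tx":0,"ty":0,"tz":0,"ax":0,"ay":0,"az":0},{"tx":0,"ty":0,"tz":0,"ax":0,"ay":0,"az":0},{"tx":0,"ty":0,"tz":0,"ax":0,"ay":0,"az":0},{"tx":0,"ty":0,"tz":0,"ax":0,"ay":0,"az":0}]' 0 10
python3 -m crank '[{"tx":0,"ty":0,"tz":5,"ax":0,"ay":0,"az":0},{"tx":0,"ty":0,"tz":20,"ax":0,"ay":0,"az":0},{"tx":0,"ty":0,"tz":42,"ax":0,"ay":0,"az":0},{"tx":0,"ty":0,"tz":64,"ax":0,"ay":0,"az":0},{"tx":0,"ty":0,"tz":86,"ax":0,"ay":0,"az":0},{"tx":0,"ty":0,"tz":104,"ax":0,"ay":0,"az":0},{"tx":0,"ty":0,"tz":116,"ax":0,"ay":0,"az":0},{"tx":0,"ty":0,"tz":120,"ax":0,"ay":0,"az":0}]'
python3 -m crank '[{"tx":1,"ty":-6,"tz":0,"ax":0,"ay":0,"az":0},{"tx":2,"ty":-20,"tz":0,"ax":0,"ay":0,"az":0},{"tx":4,"ty":-42,"tz":0,"ax":0,"ay":0,"az":0},{"tx":6,"ty":-67,"tz":0,"ax":0,"ay":0,"az":0},{"tx":9,"ty":-92,"tz":0,"ax":0,"ay":0,"az":0},{"tx":12,"ty":-117,"tz":0,"ax":0,"ay":0,"az":0},{"tx":15,"ty":-142,"tz":0,"ax":0,"ay":0,"az":0},{"tx":18,"ty":-167,"tz":0,"ax":0,"ay":0,"az":0}]'
python3 -m crank '[{"tx":3,"ty":-25,"tz":0,"ax":0,"ay":0,"az":0},{"tx":6,"ty":-50,"tz":0,"ax":0,"ay":0,"az":0},{"tx":9,"ty":-75,"tz":0,"ax":0,"ay":0,"az":0},{"tx":12,"ty":-100,"tz":0,"ax":0,"ay":0,"az":0},{"tx":14,"ty":-125,"tz":0,"ax":0,"ay":0,"az":0},{"tx":15.8,"ty":-147,"tz":0,"ax":0,"ay":0,"az":0},{"tx":15.8,"ty":-161,"tz":0,"ax":0,"ay":0,"az":0},{"tx":15.8,"ty":-167.2,"tz":0,"ax":0,"ay":0,"az":0}]'
python3 -m crank '[{"tx":0,"ty":0,"tz":-4,"ax":0,"ay":0,"az":0},{"tx":0,"ty":0,"tz":-18,"ax":0,"ay":0,"az":0},{"tx":0,"ty":0,"tz":-40,"ax":0,"ay":0,"az":0},{"tx":0,"ty":0,"tz":-62,"ax":0,"ay":0,"az":0},{"tx":0,"ty":0,"tz":-84,"ax":0,"ay":0,"az":0},{"tx":0,"ty":0,"tz":-100,"ax":0,"ay":0,"az":0},{"tx":0,"ty":0,"tz":-108,"ax":0,"ay":0,"az":0},{"tx":0,"ty":0,"tz":-111,"ax":0,"ay":0,"az":0}]'
python3 -m crank '[{"tx":0,"ty":0,"tz":-2,"ax":0,"ay":0,"az":0},{"tx":0,"ty":0,"tz":-5,"ax":0,"ay":0,"az":0},{"tx":0,"ty":0,"tz":-8,"ax":0,"ay":0,"az":0},{"tx":0,"ty":0,"tz":-9.5,"ax":0,"ay":0,"az":0},{"tx":0,"ty":0,"tz":-10.5,"ax":0,"ay":0,"az":0},{"tx":0,"ty":0,"tz":-11,"ax":0,"ay":0,"az":0},{"tx":0,"ty":0,"tz":-11,"ax":0,"ay":0,"az":0},{"tx":0,"ty":0,"tz":-11,"ax":0,"ay":0,"az":0}]'
python3 -m crank '[{"tx":0,"ty":0,"tz":0,"ax":0,"ay":0,"az":0},{"tx":0,"ty":0,"tz":0,"ax":0,"ay":0,"az":0},{"tx":0,"ty":0,"tz":0,"ax":0,"ay":0,"az":0},{"tx":0,"ty":0,"tz":0,"ax":0,"ay":0,"az":0},{"tx":0,"ty":0,"tz":0,"ax":0,"ay":0,"az":0},{"tx":0,"ty":0,"tz":0,"ax":0,"ay":0,"az":0}]' 44
```

```text
clock: 37.42
position: [0.501, 0.3433, 0.0532]
orientation: [-179.7, 0.1, 91.3]
contact_force: [0.1, 0.6, -0.1]
finger_gap: 0.494
clock: 38.08
position: [0.5034, 0.3455, 0.0574]
orientation: [179.9, -0.1, 91.3]
contact_force: [-0.2, -0.4, 6.2]
finger_gap: 0.25
clock: 38.75
position: [0.5034, 0.3454, 0.1782]
orientation: [179.8, -0.1, 91.3]
contact_force: [0.7, -0.4, -0.1]
finger_gap: 0.251
clock: 39.42
position: [0.5192, 0.1756, 0.1739]
orientation: [-179.8, 0.0, 91.3]
contact_force: [-0.1, -0.4, -0.3]
finger_gap: 0.245
clock: 40.08
position: [0.5349, 0.0083, 0.1741]
orientation: [-179.8, -0.0, 91.2]
contact_force: [-0.8, -0.0, -0.7]
finger_gap: 0.247
clock: 40.75
position: [0.5345, 0.0117, 0.0627]
orientation: [-179.8, -0.1, 91.4]
contact_force: [-0.5, -0.9, -0.1]
finger_gap: 0.25
clock: 41.42
position: [0.537, 0.0106, 0.0554]
orientation: [179.9, 0.0, 91.3]
contact_force: [-2.4, -0.7, 6.0]
finger_gap: 0.253
clock: 41.92
position: [0.5362, 0.0108, 0.0539]
orientation: [-180.0, -0.0, 91.3]
contact_force: [0.3, 0.4, -0.0]
finger_gap: 0.47
```

```bash
python3 -m crank '[{"tx":0,"ty":0,"tz":10,"ax":0,"ay":0,"az":0},{"tx":0,"ty":0,"tz":35,"ax":0,"ay":0,"az":0},{"tx":0,"ty":0,"tz":60,"ax":0,"ay":0,"az":0},{"tx":0,"ty":0,"tz":85,"ax":0,"ay":0,"az":0},{"tx":-2,"ty":10,"tz":110,"ax":0,"ay":0,"az":0},{"tx":-10,"ty":35,"tz":122,"ax":0,"ay":0,"az":0},{"tx":-19,"ty":67,"tz":122,"ax":0,"ay":0,"az":0},{"tx":-28,"ty":100,"tz":122,"ax":0,"ay":0,"az":0}]'
python3 -m crank '[{"tx":-9,"ty":34,"tz":0,"ax":0,"ay":0,"az":0},{"tx":-18,"ty":68,"tz":0,"ax":0,"ay":0,"az":0},{"tx":-27,"ty":102,"tz":0,"ax":0,"ay":0,"az":0},{"tx":-36,"ty":136,"tz":0,"ax":0,"ay":0,"az":0},{"tx":-45,"ty":170,"tz":0,"ax":0,"ay":0,"az":0},{"tx":-54,"ty":204,"tz":0,"ax":0,"ay":0,"az":0},{"tx":-62,"ty":232,"tz":0,"ax":0,"ay":0,"az":0},{"tx":-65.3,"ty":242.2,"tz":0,"ax":0,"ay":0,"az":0}]'
python3 -m crank '[{"tx":0,"ty":0,"tz":-4,"ax":0,"ay":0,"az":0},{"tx":0,"ty":0,"tz":-25,"ax":0,"ay":0,"az":0},{"tx":0,"ty":0,"tz":-52,"ax":0,"ay":0,"az":0},{"tx":0,"ty":0,"tz":-80,"ax":0,"ay":0,"az":0},{"tx":0,"ty":0,"tz":-105,"ax":0,"ay":0,"az":0},{"tx":0,"ty":0,"tz":-122,"ax":0,"ay":0,"az":0},{"tx":0,"ty":0,"tz":-129,"ax":0,"ay":0,"az":0},{"tx":0,"ty":0,"tz":-129,"ax":0,"ay":0,"az":0}]'
python3 -m crank '[{"tx":0,"ty":0,"tz":0,"ax":0,"ay":0,"az":0},{"tx":0,"ty":0,"tz":0,"ax":0,"ay":0,"az":0},{"tx":0,"ty":0,"tz":0,"ax":0,"ay":0,"az":0},{"tx":0,"ty":0,"tz":0,"ax":0,"ay":0,"az":0},{"tx":0,"ty":0,"tz":0,"ax":0,"ay":0,"az":0},{"tx":0,"ty":0,"tz":0,"ax":0,"ay":0,"az":0},{"tx":0,"ty":0,"tz":0,"ax":0,"ay":0,"az":0},{"tx":0,"ty":0,"tz":0,"ax":0,"ay":0,"az":0}]' 0 10
python3 -m crank '[{"tx":0,"ty":0,"tz":5,"ax":0,"ay":0,"az":0},{"tx":0,"ty":0,"tz":20,"ax":0,"ay":0,"az":0},{"tx":0,"ty":0,"tz":42,"ax":0,"ay":0,"az":0},{"tx":0,"ty":0,"tz":66,"ax":0,"ay":0,"az":0},{"tx":0,"ty":0,"tz":90,"ax":0,"ay":0,"az":0},{"tx":0,"ty":0,"tz":111,"ax":0,"ay":0,"az":0},{"tx":0,"ty":0,"tz":124,"ax":0,"ay":0,"az":0},{"tx":0,"ty":0,"tz":130,"ax":0,"ay":0,"az":0}]'
python3 -m crank '[{"tx":1,"ty":-6,"tz":0,"ax":0,"ay":0,"az":0},{"tx":5,"ty":-20,"tz":0,"ax":0,"ay":0,"az":0},{"tx":12,"ty":-41,"tz":0,"ax":0,"ay":0,"az":0},{"tx":19,"ty":-63,"tz":0,"ax":0,"ay":0,"az":0},{"tx":26,"ty":-85,"tz":0,"ax":0,"ay":0,"az":0},{"tx":33,"ty":-107,"tz":0,"ax":0,"ay":0,"az":0},{"tx":40,"ty":-129,"tz":0,"ax":0,"ay":0,"az":0},{"tx":47,"ty":-151,"tz":0,"ax":0,"ay":0,"az":0}]'
python3 -m crank '[{"tx":7,"ty":-22,"tz":0,"ax":0,"ay":0,"az":0},{"tx":14,"ty":-44,"tz":0,"ax":0,"ay":0,"az":0},{"tx":21,"ty":-66,"tz":0,"ax":0,"ay":0,"az":0},{"tx":28,"ty":-88,"tz":0,"ax":0,"ay":0,"az":0},{"tx":35,"ty":-110,"tz":0,"ax":0,"ay":0,"az":0},{"tx":41,"ty":-128,"tz":0,"ax":0,"ay":0,"az":0},{"tx":45,"ty":-139,"tz":0,"ax":0,"ay":0,"az":0},{"tx":45,"ty":-143.5,"tz":0,"ax":0,"ay":0,"az":0}]'
```

```text
clock: 42.58
position: [0.509, 0.1114, 0.1784]
orientation: [179.8, 0.0, 91.2]
contact_force: [-0.5, 1.5, -0.0]
finger_gap: 0.469
clock: 43.25
position: [0.4418, 0.356, 0.1768]
orientation: [180.0, -0.1, 91.5]
contact_force: [0.3, 0.4, 1.3]
finger_gap: 0.465
clock: 43.92
position: [0.4422, 0.3511, 0.0452]
orientation: [-179.8, 0.1, 91.3]
contact_force: [-0.4, -0.1, -0.2]
finger_gap: 0.467
clock: 44.58
position: [0.4435, 0.3534, 0.0479]
orientation: [179.9, -0.0, 91.3]
contact_force: [-0.9, 0.2, 5.7]
finger_gap: 0.223
clock: 45.25
position: [0.4437, 0.3534, 0.179]
orientation: [179.8, -0.1, 91.3]
contact_force: [0.1, -0.2, 0.0]
finger_gap: 0.227
clock: 45.92
position: [0.489, 0.2003, 0.1748]
orientation: [-179.8, 0.0, 91.3]
contact_force: [0.6, -0.4, -0.7]
finger_gap: 0.222
clock: 46.58
position: [0.5346, 0.057, 0.1754]
orientation: [-179.9, -0.0, 91.2]
contact_force: [0.2, -1.0, 0.0]
finger_gap: 0.228
```

Lower, release, rise, and withdraw to the right-hand side for a clear view.

```bash
python3 -m crank '[{"tx":0,"ty":0,"tz":-4,"ax":0,"ay":0,"az":0},{"tx":0,"ty":0,"tz":-18,"ax":0,"ay":0,"az":0},{"tx":0,"ty":0,"tz":-42,"ax":0,"ay":0,"az":0},{"tx":0,"ty":0,"tz":-66,"ax":0,"ay":0,"az":0},{"tx":0,"ty":0,"tz":-90,"ax":0,"ay":0,"az":0},{"tx":0,"ty":0,"tz":-108,"ax":0,"ay":0,"az":0},{"tx":0,"ty":0,"tz":-117,"ax":0,"ay":0,"az":0},{"tx":0,"ty":0,"tz":-121,"ax":0,"ay":0,"az":0}]'
python3 -m crank '[{"tx":0,"ty":0,"tz":-2,"ax":0,"ay":0,"az":0},{"tx":0,"ty":0,"tz":-5,"ax":0,"ay":0,"az":0},{"tx":0,"ty":0,"tz":-8,"ax":0,"ay":0,"az":0},{"tx":0,"ty":0,"tz":-9.5,"ax":0,"ay":0,"az":0},{"tx":0,"ty":0,"tz":-10.5,"ax":0,"ay":0,"az":0},{"tx":0,"ty":0,"tz":-11,"ax":0,"ay":0,"az":0},{"tx":0,"ty":0,"tz":-11,"ax":0,"ay":0,"az":0},{"tx":0,"ty":0,"tz":-11,"ax":0,"ay":0,"az":0}]'
python3 -m crank '[{"tx":0,"ty":0,"tz":0,"ax":0,"ay":0,"az":0},{"tx":0,"ty":0,"tz":0,"ax":0,"ay":0,"az":0},{"tx":0,"ty":0,"tz":0,"ax":0,"ay":0,"az":0},{"tx":0,"ty":0,"tz":0,"ax":0,"ay":0,"az":0},{"tx":0,"ty":0,"tz":0,"ax":0,"ay":0,"az":0},{"tx":0,"ty":0,"tz":0,"ax":0,"ay":0,"az":0}]' 44
python3 -m crank '[{"tx":0,"ty":0,"tz":10,"ax":0,"ay":0,"az":0},{"tx":0,"ty":0,"tz":35,"ax":0,"ay":0,"az":0},{"tx":0,"ty":0,"tz":60,"ax":0,"ay":0,"az":0},{"tx":0,"ty":0,"tz":85,"ax":0,"ay":0,"az":0},{"tx":-2,"ty":10,"tz":110,"ax":0,"ay":0,"az":0},{"tx":-10,"ty":35,"tz":135,"ax":0,"ay":0,"az":0},{"tx":-19,"ty":67,"tz":145,"ax":0,"ay":0,"az":0},{"tx":-28,"ty":100,"tz":145,"ax":0,"ay":0,"az":0}]'
python3 -m crank '[{"tx":-9,"ty":34,"tz":0,"ax":0,"ay":0,"az":0},{"tx":-18,"ty":68,"tz":0,"ax":0,"ay":0,"az":0},{"tx":-27,"ty":102,"tz":0,"ax":0,"ay":0,"az":0},{"tx":-36,"ty":136,"tz":0,"ax":0,"ay":0,"az":0},{"tx":-45,"ty":170,"tz":0,"ax":0,"ay":0,"az":0},{"tx":-54,"ty":200,"tz":0,"ax":0,"ay":0,"az":0},{"tx":-60,"ty":220,"tz":0,"ax":0,"ay":0,"az":0},{"tx":-60,"ty":220,"tz":0,"ax":0,"ay":0,"az":0}]'
python3 - <<'E'
from h import *
import pickle
for n in("scene","top"):
    im=robot.get_image(n);cv2.imwrite(f"pics/{n}5.png",im["frame"]);pickle.dump(im,open(f"{n}5.pkl","wb"))
a=cv2.imread("pics/top5.png")[165:245,260:360];b=cv2.imread("pics/scene5.png")[205:325,310:420]
a0=cv2.imread("pics/top0.png")[165:245,260:360];b0=cv2.imread("pics/scene0.png")[205:325,310:420]
f=lambda x:cv2.resize(x,(400,300),interpolation=2)
cv2.imwrite("pics/m5.png",np.vstack([np.hstack([f(a0[20:]),f(b0)]),np.hstack([f(a[20:]),f(b)])]))
E
```

```text
clock: 47.25
position: [0.5332, 0.0595, 0.0538]
orientation: [-179.8, -0.0, 91.4]
contact_force: [-0.3, 0.4, -0.3]
finger_gap: 0.223
clock: 47.92
position: [0.5356, 0.0584, 0.0459]
orientation: [179.9, 0.0, 91.3]
contact_force: [-2.5, 0.2, 6.4]
finger_gap: 0.23
clock: 48.42
position: [0.5349, 0.0585, 0.0448]
orientation: [-180.0, -0.0, 91.3]
contact_force: [-0.4, -0.2, 0.2]
finger_gap: 0.468
clock: 49.08
position: [0.509, 0.1593, 0.1948]
orientation: [179.6, -0.0, 91.2]
contact_force: [0.5, 0.1, 0.1]
finger_gap: 0.465
clock: 49.75
position: [0.4456, 0.3816, 0.1908]
orientation: [180.0, -0.1, 91.6]
contact_force: [-0.1, 0.4, 0.1]
finger_gap: 0.465
```

View pics/m5.png

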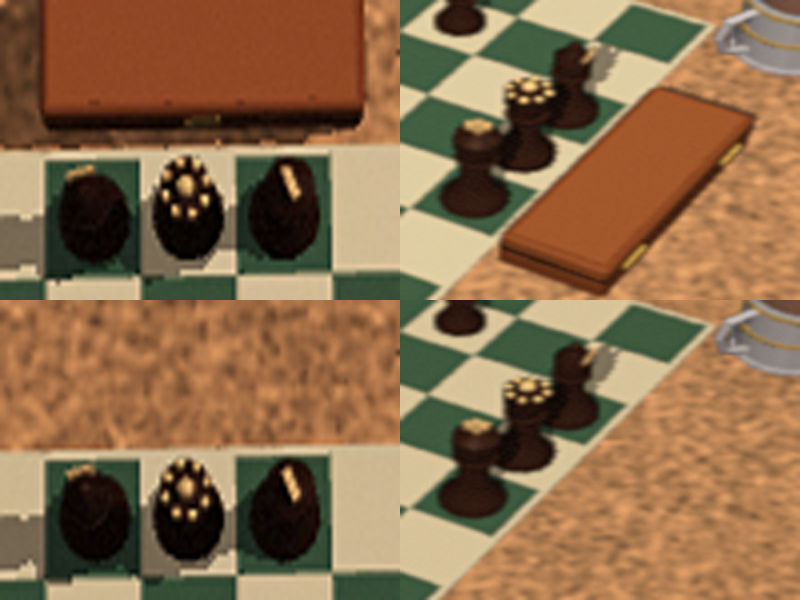

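View pics/scene5.png

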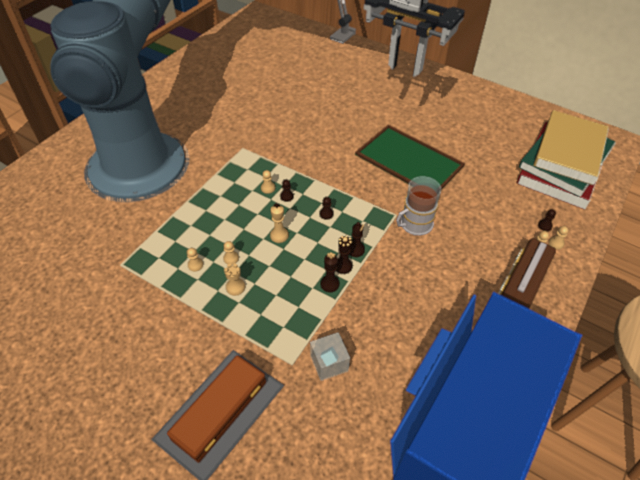

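Before and after match to within about 1 mm. The pieces are upright at (330,270), (345,253) and (358,238), the case is on the mat, and nothing else has moved. Handing in.

```bash
python3 -c "
from bench import robot
print(robot.job_done(), robot.read_state()['clock'])"
```

```text
the job is handed in; nothing more can be done
the job is handed in; nothing more can be done
```

The job is done and handed in, in the order asked, with the last move ending at about 50 s of the 144 s allowed. I stood the king, queen and bishop in the tray and laid the case on the grey mat. Then I put each piece back upright on its own spot.

- **Pieces:** before and after pictures match to within about 1 mm, and all three were upright after release.
- **Case:** it lies lid up along the mat. The last measurements put it at -2.4° against the mat's -2.5°, and its centre within about 3 mm of the mat's. The top and scene cameras disagreed by about 4.6 mm along its length, on either side of the mat's centre.
- **Everything else:** the other chess pieces, the glass cube and the tea glass look unmoved in the last pictures. The largest force I saw, read at the end of each call, was about 11 N.
- **Refused moves:** my first three move calls were refused because rows need all six values. The arm did not move, so this had no effect.

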